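Slide kurta buttons down a chute into the round box

TASK

Slide the lid of the round acrylic box fully open, gently to its stop. Then pick up the little chute with the four brass kurta buttons in it, rest the underside of its spout lightly and level on the lip of the box's mouth so that the lug under it sits behind the lip, pause there, and tilt it so that all four buttons slide into the box, keeping the spout resting lightly on the lip until the last one is in. Leave the lid open, stand the empty chute upright on the dressing table again, let go, and leave the other things alone.

Things in the scene. Friction and masses are not known exactly. Their poses are not given: they have to be found in the camera images.
- box: Round clear acrylic box, 100 mm across, 62 mm high to its flat 4 mm thick deck, fixed on a 116 mm cork pad that is 6 to 20 mm thick; inside floor 5 mm up. Origin: centre of its underside, on the pad, z up; the mouth lies towards its -x side, the lid opens to +x. Two guide ribs, 3 mm wide, stand 8 mm above the deck at y = 24.5 and -24.5 mm, x from -28 to 34 mm.
- box_mouth (a point): Centre of the mouth at deck height: (-26, 0, 62) mm in the box's axes, which it shares. The mouth is a hole 36 mm long (x from -44 to -8 mm) and 34 mm wide (y from -17 to 17 mm). In front of it, for the rim, stands the pouring lip.
- box_rim (a point): Middle of the pouring lip's outer face, at deck height: (-50, 0, 62) mm in the box's axes, which it shares. The lip, the rim in front of the mouth, is a flat upright plate 6 mm thick (x from -50 to -44 mm), 34 mm wide. It is set stiffly at another height each time: its top stands 0 to 10 mm above the deck. That height is not reported and must be felt.
- lid (a joint): How far the lid has slid towards the box's +x, in m: 0 shut, 0.040 at its hard stop, fully open, the mouth all free. It stays where it is left; about 2.5 N of friction. The lid is a grey plate 40 (x) by 44 mm, 4 mm thick, lying on the deck, its centre at x = -24 mm in the box's axes when shut.
- lid_knob (a point): Centre of the lid's knob, an upright grey post 14 mm in diameter and 18 mm high, from 4 to 22 mm above the deck; this point is 13 mm above the deck, at y = 0, x = -17 mm in the box's axes when shut. Axes as the box.
- chute: Loose button chute, 0.12 to 0.2 kg: straight aluminium trough, 120 mm long, 27 mm wide (22 inside), rear end shut. Origin: centre of its underside as it stands; x along the trough to the open spout (x = 60 mm), z up. Floor from z = 10 to 13 mm, walls up to 27 mm. It stands on two 10 mm high lugs as wide as the trough, x from 40 to 46 and from -57 to -51 mm. Buttons pass under the handle.
- chute_grip (a point): Grip point of the chute's handle, an upright dark wooden block 30 mm long (chute x), 14 mm thick (chute y), 30 to 74 mm above the table as the chute stands. This point: (-10, 0, 56) mm in the chute's axes, which it shares. Below the block a roof plate as wide as the trough bridges it, its top 26 mm below this point.
- chute_notch (a point): The inner corner under the spout: front face of the front lug meets the underside of the floor, (46, 0, 10) mm in the chute's axes. When the chute is seated this corner sits on the outer top edge of the pouring lip.
- chute_tip (a point): The end of the spout, on the top of the trough floor: (60, 0, 13) mm in the chute's axes.
- button0: Polished brass kurta button, a disc 18 mm in diameter and 6 mm thick, 13 g, lying flat in the trough at the start (x = -46 mm in the chute's axes). Origin: centre of its underside. It begins to slide when the trough is tilted by 11 to 17 degrees.
- button1: Polished brass kurta button, a disc 18 mm in diameter and 6 mm thick, 13 g, lying flat in the trough at the start (x = -26 mm in the chute's axes). Origin: centre of its underside. It begins to slide when the trough is tilted by 11 to 17 degrees.
- button2: Polished brass kurta button, a disc 18 mm in diameter and 6 mm thick, 13 g, lying flat in the trough at the start (x = -6 mm in the chute's axes). Origin: centre of its underside. It begins to slide when the trough is tilted by 11 to 17 degrees.
- button3: Polished brass kurta button, a disc 18 mm in diameter and 6 mm thick, 13 g, lying flat in the trough at the start (x = 14 mm in the chute's axes). Origin: centre of its underside. It begins to slide when the trough is tilted by 11 to 17 degrees.
- perfume: Bystander: blue glass perfume bottle with a metal screw cap, 34 by 56 mm, 100 mm high, standing loose. Origin: centre of its underside.
- clip: Bystander: silver plastic hair clip with a spring hinge, about 85 by 30 mm, 22 mm high, lying loose. Origin: centre of its underside.
- stand: Bystander: wooden bangle stand, 285 mm tall, base 120 mm across, two cross bars 170 mm long with bangles, standing loose. Origin: centre of its underside.
Not all that is in view belongs to the job. What is shaped like the chute but red is not meant.

How it is judged:
By the outcome, as a careful person would: the job done as asked, in the order asked, and still so for the second after the job is handed in, with the robot touching nothing.
It also fails if it takes over 72 s, if anything falls off the work surface, if the arm or the gripper's body presses on something with over 40 N, if the wrist force passes 120 N, or if a joint passes its speed limit or range.

ROBOT

A 6-joint arm with a two-finger parallel gripper is mounted at the origin on the work surface. World frame = base frame: x ahead of the robot, y to its left, z up, the work surface at z = 0. Lengths are in m, angles in rad, forces in N, time in s.
With the tool pointing down it reaches from about 0.35 to 0.725 m from the base axis. Payload 6 kg.
Tool frame: the origin (TCP) lies at the very end of the fingers, on their centre line; the grasp point (between the pads) lies manip.hold_point_z behind it (manip.hold_point_z is the distance from the TCP to the grasp point, in m); z points along the fingers, y is the direction in which the jaws open and shut (so a half turn about z gives the same grasp; the last joint's range is limited). The gripper opens to 85 mm and grips with 20 to 120 N. Pads are 22 mm wide; open, the fingers measure 114 mm over their backs; the gripper's body (76 mm by 85 mm) begins 54 mm behind the grasp point. The pads swing forward as they close: fully open they stand 13 mm farther back than shut.
Start: joints at [-0.845, 0.04, 0.085, 0, -1.615, -0.334], TCP at [0.229, -0.555, 0.211] pointing down, gripper open.
Joint ranges: [-2.56, 2.56], [-1.29, 2.01], [-1.08, 1.49], [-3.29, 1.98], [-2.81, -0.18], [-2.99, 2.99]. Speed limits (rad/s): [2.57, 2.57, 3.01, 3.14, 3.14, 3.14].

INTERFACE

Orientations are given as a unit quaternion [x, y, z, w].
In Python, from rig import manip gives the robot as it stands.
- The arm moves only by the tool arm_command, never from a script. Its argument "deltas" is a list of rows, each an object of numbers: "tx", "ty", "tz": the shift along the tool's x, y, z in cm; "rx", "ry", "rz": the turn, a rotation vector about the tool's x, y, z in units of 5 degrees (1.0 is 5 degrees); "jaw": the finger opening in cm, from 0 to 8.54. A call has 1 to 20 rows; each row is the pose to reach, as a shift and turn from the pose measured when the call began, along the tool's axes at that moment; what a row does not reach only later rows make up. A row lasts 1/8 s, in which the tool goes at most 62.5 mm and 10.7 degrees, less where a joint would pass 70% of its speed; a pose out of reach is approached as far as the arm can. A call with a gripper value outside its range is refused whole. The fingers move at their own pace and stop on an object; "force" is the grip in N (left out, the last holds). Time passes only in rows, so rows that repeat a pose let the fingers close. It gives the time, the measured TCP pose, the force and the opening at its end, in the units of the state.
- manip.read_state(): the state, without advancing time (a new reading comes with each control period).
- manip.grab_frame(name): name is "scene" or "top" or "wrist"; returns a dict with "image" (420x560x3 uint8, blue, green, red), "camera_matrix" (3x3 intrinsics, pixels), "R" (3x3) and "t" (3): a world point X has camera coordinates R X + t. Camera axes: x right, y down, z forward; pixel columns grow to the right and rows downward; lengths in m; the calibration is good to about 2 mm. A picture is of the moment at which its call begins. There is no depth.
- manip.finish_job(): hands the job in, once; it reports no verdict.
Trained networks look in the newest picture that a camera, given by its name, has taken for a name from the list of things; names that differ only in an ending like _2 or _b are one class to them, and where a whole thing is asked for, a point or a joint stands for the part that bears it (a point fixed in the world has none). Each returns a list of dicts, best first, with "conf" (0 to 1); they miss things now and then, are a little off and sometimes report something else, mostly with a low value. They report only what shows in the picture. A call takes as long as a camera call. They do not tell look-alikes from the thing itself.
- manip.spot_in(camera, name): "bbox" ([left, top, right, bottom] in pixels, round what is visible of it).
- manip.silhouettes(camera, name): "pixels" (420x560 bool, what is visible of it) and "bbox" ([left, top, right, bottom] in pixels, round what is visible of it).
The state is a dict: "time": time; "joint_positions": joint angles; "joint_velocities": joint speeds; "joint_torque": joint torques, N m; "tool_pos": TCP position; "tcp_rot": TCP orientation; "ft_force": force on the tool from outside, world axes, zero at the start; "torque": the same for the moment, N m; "gripper_width": finger opening in m.
Only numpy, scipy, OpenCV 4.12 (cv2) and the standard library are available. Lean on these libraries where they do the work, as an engineer would, in place of code of your own. Each camera call takes 0.05 s, during which the arm holds its last target.

## Working session

There is one attempt and no reset: what is moved stays moved. The work goes in short steps, Python scripts to look and compute and a tool call to move; the robot and the scene stay as the last step left them, time stands still between calls to the robot, and variables do not carry over. Pictures are saved under pics/ and viewed, and the job is handed in when it is done.

Besides the shell and the picture viewer there is one more tool, called after "Call:" as a command line: name --argument value ..., lists and objects as JSON in quotes. arm_command: Moves the arm, as the interface text tells. Its arguments: {"type":"object","properties":{"deltas":{"type":"array","items":{"type":"object","properties":{"tx":{"type":"number"},"ty":{"type":"number"},"tz":{"type":"number"},"rx":{"type":"number"},"ry":{"type":"number"},"rz":{"type":"number"},"jaw":{"type":"number"}}}},"force":{"type":"number"}},"required":["deltas"]}

```bash
ls -la; mkdir -p pics; cat > h.py <<'E'
from rig import manip
import numpy as np, cv2
from scipy.spatial.transform import Rotation as Ro
np.set_printoptions(precision=4,suppress=True)
def grab(n,fn=None):
    f=manip.grab_frame(n)
    if fn: cv2.imwrite('pics/'+fn,f['image'])
    return f
def proj(f,X):
    X=np.atleast_2d(X); c=X@np.array(f['R']).T+np.array(f['t']); p=c@np.array(f['camera_matrix']).T
    return p[:,:2]/p[:,2:]
def atz(f,uv,z):
    R=np.array(f['R']);t=np.array(f['t']);K=np.array(f['camera_matrix'])
    o=-R.T@t; d=R.T@np.linalg.solve(K,[uv[0],uv[1],1.]); return o+d*(z-o[2])/d[2]
def st():
    s=manip.read_state(); print('t',s['time'],'tcp',np.array(s['tool_pos']),'q',np.array(s['tcp_rot']),'F',np.array(s['ft_force']),'M',np.array(s['torque']),'w',s['gripper_width'],'j',np.array(s['joint_positions'])); return s
E
python3 - <<'E'
from h import *
st(); print(manip.hold_point_z)
for n in ['scene','top','wrist']:
    f=grab(n,n+'0.png'); R=np.array(f['R']); print(n,-R.T@np.array(f['t']),R[2],np.array(f['camera_matrix'])[0])
E
```

```text
total 12
drwxr-xr-x  3 agent agent 4096 Dec  7 14:58 .
drwxr-xr-x 23 root  root  4096 Dec  7 14:57 ..
drwxr-xr-x  2 agent agent 4096 Dec  7 14:58 pics
t 0.0 tcp [ 0.229  -0.5542  0.2101] q [-0.1946  0.9809  0.0009 -0.0002] F [0.1294 0.1587 0.1763] M [-0.0036  0.0003 -0.0743] w 0.08535148751970997 j [-0.8453  0.0408  0.0838 -0.0005 -1.6155 -0.3337]
0.0187
scene [ 1.2477 -0.3669  0.5373] [-0.8085  0.2743 -0.5207] [474.9851   0.     274.9494]
top [ 0.4522 -0.1193  0.84  ] [ 0.1068 -0.013  -0.9942] [402.6123   0.     273.2056]
wrist [ 0.1506 -0.5851  0.3722] [ 0.2992  0.1258 -0.9459] [305.8183   0.     285.4561]
```

View pics/scene0.png

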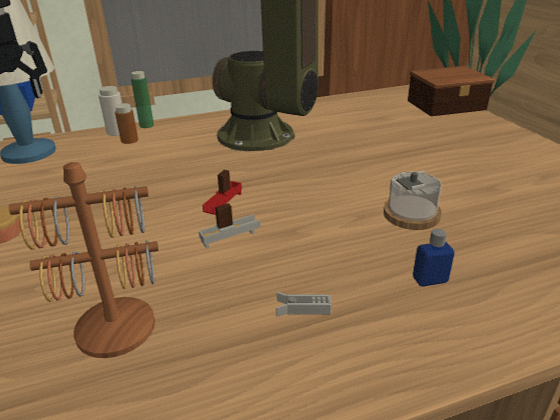

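View pics/top0.png

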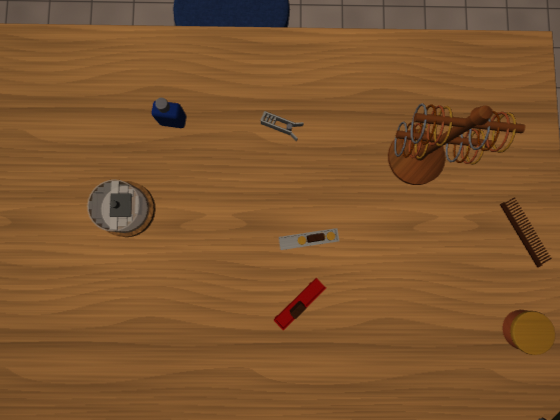

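```bash
python3 - <<'E'
from h import *
for c in ['top','scene']:
  grab(c)
  for n in ['box','lid','lid_knob','chute','chute_grip','button0','perfume','clip','stand']:
    r=manip.spot_in(c,n); print(c,n,[(np.round(d['bbox']).tolist(),round(d['conf'],2)) for d in r])
E
```

```text
top box [([88.0, 180.0, 154.0, 234.0], 0.56)]
top lid [([106.0, 195.0, 130.0, 219.0], 0.64)]
top lid_knob [([110.0, 197.0, 134.0, 216.0], 0.81)]
top chute [([279.0, 229.0, 338.0, 249.0], 0.6), ([107.0, 195.0, 132.0, 219.0], 0.59), ([275.0, 278.0, 325.0, 330.0], 0.56)]
top chute_grip [([280.0, 229.0, 340.0, 250.0], 0.74), ([272.0, 276.0, 327.0, 330.0], 0.63), ([385.0, 104.0, 526.0, 183.0], 0.62)]
top button0 [([325.0, 231.0, 337.0, 240.0], 0.59), ([298.0, 235.0, 307.0, 245.0], 0.48)]
top perfume [([152.0, 98.0, 185.0, 128.0], 0.77)]
top clip [([258.0, 112.0, 305.0, 140.0], 0.89)]
top stand [([384.0, 105.0, 522.0, 187.0], 0.9)]
scene box [([384.0, 171.0, 441.0, 228.0], 0.57)]
scene lid [([395.0, 171.0, 422.0, 189.0], 0.8), ([275.0, 291.0, 330.0, 318.0], 0.59), ([201.0, 205.0, 259.0, 246.0], 0.17)]
scene lid_knob [([393.0, 173.0, 419.0, 186.0], 0.52)]
scene chute [([199.0, 201.0, 259.0, 247.0], 0.87), ([203.0, 169.0, 245.0, 214.0], 0.86)]
scene chute_grip [([204.0, 173.0, 241.0, 213.0], 0.97), ([199.0, 204.0, 259.0, 248.0], 0.73), ([276.0, 291.0, 332.0, 315.0], 0.37)]
scene button0 [([200.0, 206.0, 260.0, 249.0], 0.69)]
scene perfume [([409.0, 230.0, 457.0, 286.0], 0.73)]
scene clip [([276.0, 292.0, 330.0, 315.0], 0.61), ([200.0, 203.0, 257.0, 246.0], 0.49)]
scene stand [([7.0, 159.0, 162.0, 358.0], 0.69)]
```

```bash
python3 - <<'E'
from h import *
im=cv2.imread('pics/top0.png'); 
a=cv2.resize(im[170:245,75:165],None,fx=6,fy=6,interpolation=cv2.INTER_CUBIC)
b=cv2.resize(im[220:260,265:350],None,fx=6,fy=6,interpolation=cv2.INTER_CUBIC)
cv2.imwrite('pics/ca.png',a);cv2.imwrite('pics/cb.png',b)
im=cv2.imread('pics/scene0.png'); 
a=cv2.resize(im[165:230,370:455],None,fx=6,fy=6,interpolation=cv2.INTER_CUBIC)
b=cv2.resize(im[165:250,190:270],None,fx=6,fy=6,interpolation=cv2.INTER_CUBIC)
cv2.imwrite('pics/cc.png',a);cv2.imwrite('pics/cd.png',b)
f=grab('top')
for uv,z in [((118,207),.07),((279,244),.02),((338,235),.02),((316,238),.074),((300,304),.02),((168,113),.1),((280,125),.02),((417,158),.01)]: print(uv,atz(f,uv,z))
E
```

```text
(118, 207) [0.5373 0.1679 0.07  ]
(279, 244) [ 0.4702 -0.1422  0.02  ]
(338, 235) [ 0.4895 -0.2625  0.02  ]
(316, 238) [ 0.481  -0.2111  0.074 ]
(300, 304) [ 0.351 -0.185  0.02 ]
(168, 113) [0.7136 0.0714 0.1   ]
(280, 125) [ 0.7188 -0.1429  0.02  ]
(417, 158) [ 0.6538 -0.4331  0.01  ]
```

View pics/ca.png

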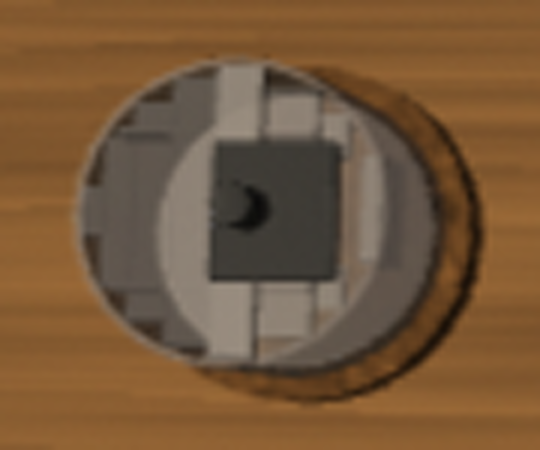

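View pics/cb.png

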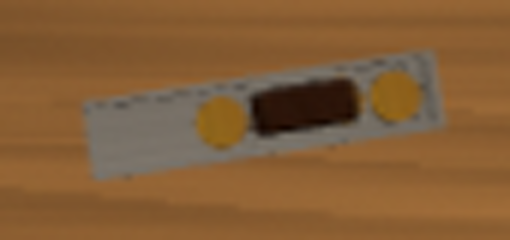

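View pics/cc.png

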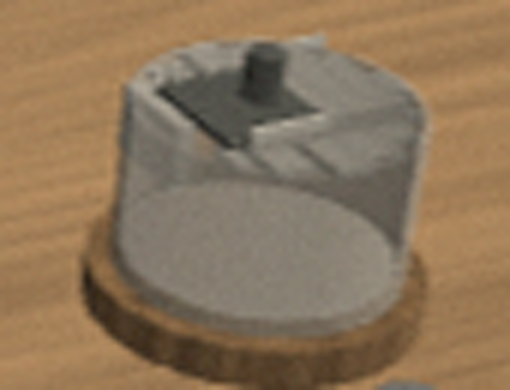

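View pics/cd.png

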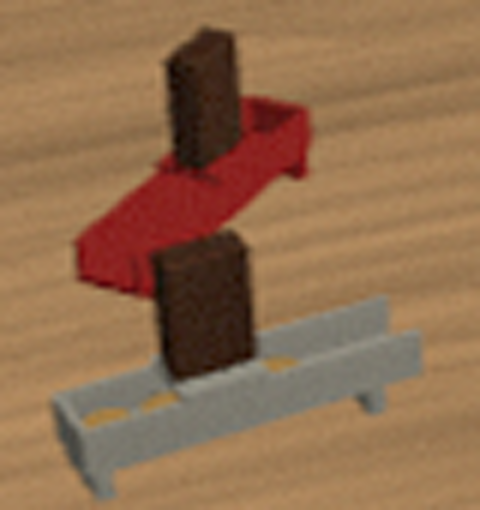

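Look-alikes for the chute: the silver trough at top (309,239) and the red one at top (300,304). I choose the silver one, which holds the brass buttons; the crop confirms it. Its spout points left (world +y). The box is at (118,207), with its mouth side and shut lid towards the right (world -y). Next I move to a close viewing pose.

Call:
arm_command --deltas '[{"tx":-6,"ty":3,"tz":-2,"jaw":0},{"tx":-34.8,"ty":18.6,"tz":-4,"rz":-13.5,"jaw":0},{"tx":-34.8,"ty":18.6,"tz":-4,"rz":-13.5,"jaw":0},{"tx":-34.8,"ty":18.6,"tz":-4,"rz":-13.5,"jaw":0},{"tx":-34.8,"ty":18.6,"tz":-4,"rz":-13.5,"jaw":0},{"tx":-34.8,"ty":18.6,"tz":-4,"rz":-13.5,"jaw":0},{"tx":-34.8,"ty":18.6,"tz":-4,"rz":-13.5,"jaw":0},{"tx":-34.8,"ty":18.6,"tz":-4,"rz":-13.5,"jaw":0},{"tx":-34.8,"ty":18.6,"tz":-4,"rz":-13.5,"jaw":0},{"tx":-34.8,"ty":18.6,"tz":-4,"rz":-13.5,"jaw":0},{"tx":-34.8,"ty":18.6,"tz":-4,"rz":-13.5,"jaw":0}]'

```text
invalid input
```

```bash
python3 - <<'E'
from h import *
st(); f=grab('wrist','w1.png'); np.savez('w1.npz',K=f['camera_matrix'],R=f['R'],t=f['t'])
E
```

```text
t 1.2 tcp [ 0.2291 -0.5545  0.211 ] q [-0.1946  0.9809  0.0001 -0.    ] F [ 0.5527  0.4576 -0.1232] M [ 0.0028 -0.0371 -0.0295] w 0.08584807075738339 j [-0.8453  0.0402  0.0848 -0.     -1.6155 -0.3337]
```

View pics/w1.png

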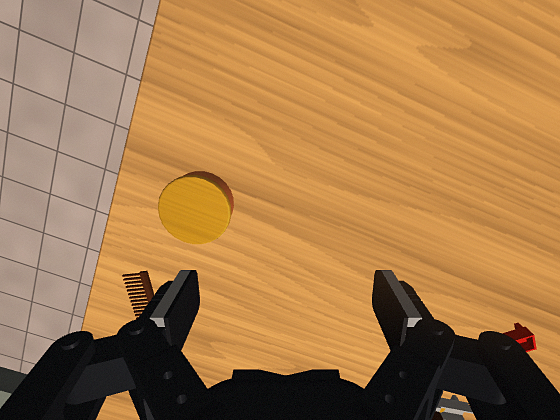

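Call:
arm_command --deltas '[{"tx":-5.0,"ty":2.5,"tz":-1.0,"rz":-2.0,"jaw":0.5},{"tx":-10.0,"ty":5.0,"tz":-2.0,"rz":-4.0,"jaw":0.5}]' --force 20

```text
invalid input
```

Call:
arm_command --deltas '[{"tx":-5.0,"ty":2.5,"tz":-1.0,"rx":0,"ry":0,"rz":-2.0,"jaw":0.5}]' --force 20

```text
time: 1.38
tool_pos: [0.2643, -0.5128, 0.2194]
tcp_rot: [-0.279, 0.96, 0.001, -0.001]
ft_force: [0.1, -0.3, -0.5]
gripper_width: 0.0698
```

Call:
arm_command --deltas '[{"tx":-16,"ty":5,"tz":-1.5,"rx":0,"ry":0,"rz":-6,"jaw":0},{"tx":-32.3,"ty":10.6,"tz":-3.1,"rx":0,"ry":0,"rz":-11.5,"jaw":0},{"tx":-32.3,"ty":10.6,"tz":-3.1,"rx":0,"ry":0,"rz":-11.5,"jaw":0},{"tx":-32.3,"ty":10.6,"tz":-3.1,"rx":0,"ry":0,"rz":-11.5,"jaw":0},{"tx":-32.3,"ty":10.6,"tz":-3.1,"rx":0,"ry":0,"rz":-11.5,"jaw":0},{"tx":-32.3,"ty":10.6,"tz":-3.1,"rx":0,"ry":0,"rz":-11.5,"jaw":0},{"tx":-32.3,"ty":10.6,"tz":-3.1,"rx":0,"ry":0,"rz":-11.5,"jaw":0},{"tx":-32.3,"ty":10.6,"tz":-3.1,"rx":0,"ry":0,"rz":-11.5,"jaw":0}]' --force 20

```text
time: 2.38
tool_pos: [0.48, -0.2506, 0.2505]
tcp_rot: [-0.706, 0.708, 0.002, -0.0]
ft_force: [0.3, -0.0, 0.9]
gripper_width: 0.0001
```

```bash
python3 - <<'E'
from h import *
st(); f=grab('wrist','w2.png'); np.savez('w2.npz',camera_matrix=f['camera_matrix'],R=f['R'],t=f['t'])
E
```

```text
t 2.375 tcp [ 0.48   -0.2506  0.2505] q [-0.7062  0.708   0.0016 -0.0002] F [ 0.3426 -0.0191  0.9031] M [-0.0058  0.0156  0.0228] w 5.730095074796649e-05 j [-0.1111 -0.1042  0.0162 -0.0017 -1.6939  0.1082]
```

View pics/w2.png

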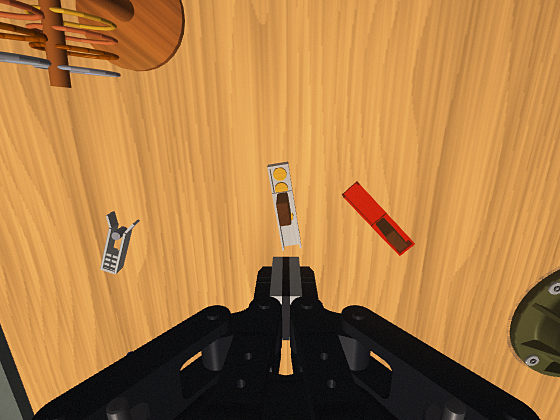

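```bash
python3 - <<'E'
from h import *
im=cv2.imread('pics/w2.png'); 
cv2.imwrite('pics/ce.png',cv2.resize(im[155:255,240:330],None,fx=6,fy=6,interpolation=cv2.INTER_CUBIC))
E
```

```text
(no output)
```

View pics/ce.png

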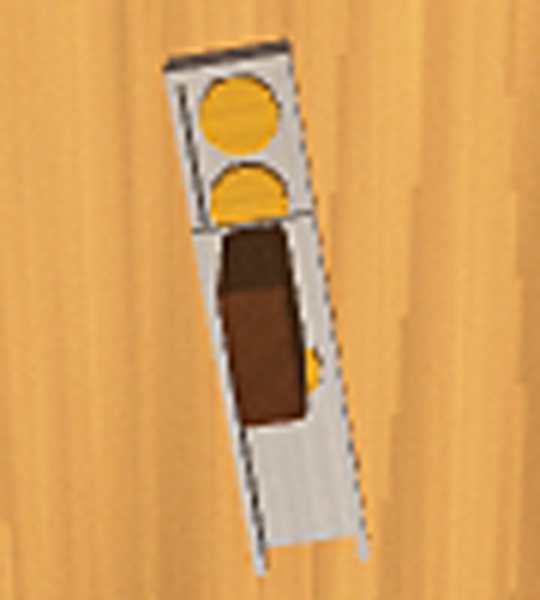

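Call:
arm_command --deltas '[{"tx":-10,"ty":0,"tz":0,"rx":0,"ry":0,"rz":0,"jaw":0},{"tx":-28,"ty":-4,"tz":0,"rx":0,"ry":0,"rz":0,"jaw":0},{"tx":-28,"ty":-4,"tz":0,"rx":0,"ry":0,"rz":0,"jaw":0},{"tx":-28,"ty":-4,"tz":0,"rx":0,"ry":0,"rz":0,"jaw":0},{"tx":-28,"ty":-4,"tz":0,"rx":0,"ry":0,"rz":0,"jaw":0},{"tx":-28,"ty":-4,"tz":0,"rx":0,"ry":0,"rz":0,"jaw":0}]'

```text
time: 3.18
tool_pos: [0.5207, 0.0298, 0.2506]
tcp_rot: [-0.706, 0.708, 0.002, -0.0]
ft_force: [0.5, -0.9, -0.2]
gripper_width: -0.0001
```

```bash
python3 - <<'E'
from h import *
st(); f=grab('wrist','w3.png'); np.savez('w3.npz',camera_matrix=f['camera_matrix'],R=f['R'],t=f['t'])
f=grab('top','t3.png'); np.savez('t3.npz',camera_matrix=f['camera_matrix'],R=f['R'],t=f['t'])
f=grab('scene','s3.png'); np.savez('s3.npz',camera_matrix=f['camera_matrix'],R=f['R'],t=f['t'])
E
```

```text
t 3.175 tcp [0.5207 0.0298 0.2506] q [-0.7063  0.7079  0.0018 -0.0004] F [ 0.4598 -0.8937 -0.2321] M [-0.0609 -0.0305 -0.0057] w -0.00013576879397704793 j [ 0.4411 -0.1576 -0.0314 -0.0031 -1.6989 -0.4437]
```

View pics/w3.png

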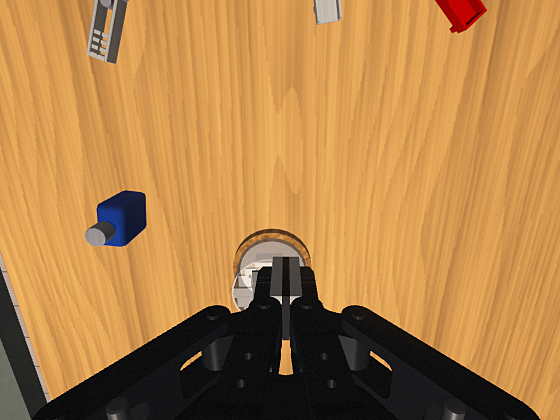

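Call:
arm_command --deltas '[{"tx":-6,"ty":-2,"tz":0,"rx":0,"ry":0,"rz":0,"jaw":0},{"tx":-12,"ty":-2,"tz":0,"rx":0,"ry":0,"rz":0,"jaw":0},{"tx":-12,"ty":-2,"tz":0,"rx":0,"ry":0,"rz":0,"jaw":0},{"tx":-12,"ty":-2,"tz":0,"rx":0,"ry":0,"rz":0,"jaw":0}]'

```text
time: 3.82
tool_pos: [0.5415, 0.1463, 0.2517]
tcp_rot: [-0.705, 0.709, 0.001, -0.0]
ft_force: [0.4, -0.4, -0.1]
gripper_width: -0.0002
```

```bash
python3 - <<'E'
from h import *
st(); f=grab('wrist','w4.png'); np.savez('w4.npz',camera_matrix=f['camera_matrix'],R=f['R'],t=f['t'])
im=f['image']
cv2.imwrite('pics/w4c.png',cv2.resize(im[110:260,190:360],None,fx=4,fy=4,interpolation=cv2.INTER_CUBIC))
E
```

```text
t 3.825 tcp [0.5415 0.1463 0.2517] q [-0.7049  0.7093  0.0012 -0.0001] F [ 0.41   -0.4387 -0.0569] M [-0.0598  0.0261  0.063 ] w -0.00015236025116607032 j [ 0.6202 -0.0542  0.0656 -0.0023 -1.6912 -0.6268]
```

View pics/w4.png

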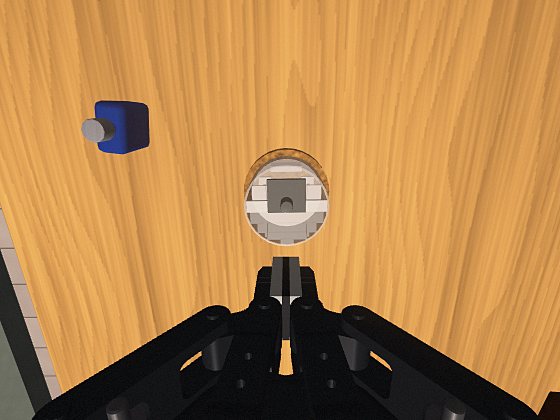

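View pics/w4c.png

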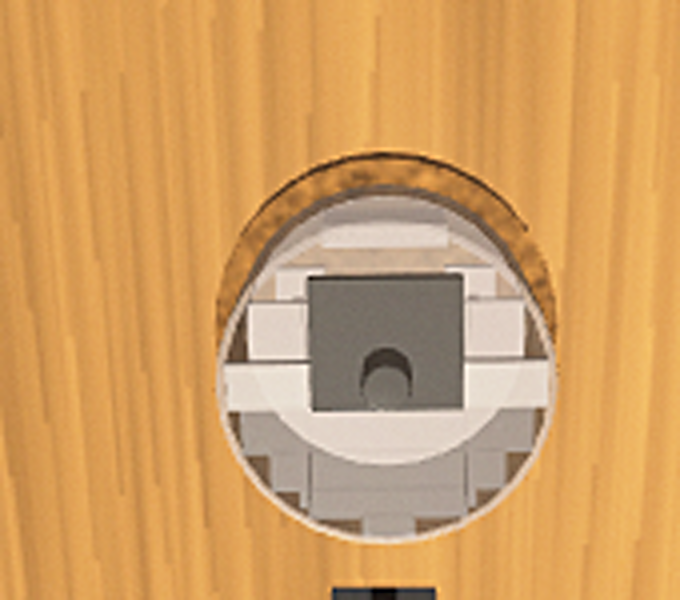

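```bash
cat > fitbox.py <<'E'
from h import *
from scipy.optimize import least_squares
w=dict(np.load('w4.npz'));t=dict(np.load('t3.npz'))
wp=[((-44,-22),(267,179.25)),((-44,22),(305.75,178.5)),((-4,22),(306,212.5)),((-4,-22),(267.75,212.75))]
tp=[((-44,-22),(131.7,193.3)),((-4,-22),(110.5,193.3)),((-44,22),(131.2,216.7)),((-4,22),(110,216.7))]
a=np.linspace(0,2*np.pi,361)
def Tw(P,b): 
    c,s=np.cos(P[2]),np.sin(P[2]); b=np.atleast_2d(b)/1000.
    return np.c_[P[0]+c*b[:,0]-s*b[:,1],P[1]+s*b[:,0]+c*b[:,1],P[3]+b[:,2]]
def res(P):
    r=[]
    for f,L,wt in [(w,wp,1),(t,tp,.8)]:
        for b,uv in L: r+=list(wt*(proj(f,Tw(P,[b[0],b[1],66]))[0]-uv))
    r+=list(proj(w,Tw(P,[-17,0,84]))[0]-(286.5,206.25))
    C=proj(w,Tw(P,np.c_[50*np.cos(a),50*np.sin(a),62+0*a]))
    r+=[C[:,0].min()-244.2,C[:,0].max()-328.7,C[:,1].max()-245.7]
    C=proj(t,Tw(P,np.c_[50*np.cos(a),50*np.sin(a),62+0*a]))
    r+=[C[:,0].min()-88,C[:,1].max()-231.7,C[:,1].min()-180]
    C=proj(w,Tw(P,np.c_[58*np.cos(a),58*np.sin(a),0*a]))
    r+=[C[:,1].min()-148.3]
    C=proj(t,Tw(P,np.c_[58*np.cos(a),58*np.sin(a),0*a]))
    r+=[C[:,0].max()-(75+480/6)]
    return np.array(r)
s=least_squares(res,[.537,.168,1.57,.013],loss='soft_l1'); P=s.x
print(P,np.degrees(P[2]));print(res(P))
print('sd',np.sqrt(np.diag(np.linalg.inv(s.jac.T@s.jac)))*0.5)
for n,b in dict(knob=(-17,0,75),rim=(-50,0,62),mouth=(-26,0,62)).items(): print(n,Tw(P,b))
E
python3 fitbox.py
```

```text
[0.5389 0.1862 1.5768 0.0095] 90.34262481959709
[-0.4605 -1.5176 -0.2225 -1.2482 -0.7927 -1.7912 -0.1082 -1.5856 -0.5566
  0.8579 -0.4583  0.7986 -0.8847  0.5181 -0.8907  0.4716 -0.1226 -1.0375
  0.0966 -0.1327  5.2203 -6.2503  0.4714  0.1798  7.3749 -6.811 ]
sd [0.0003 0.0008 0.0106 0.0021]
knob [[0.539  0.1692 0.0845]]
rim [[0.5392 0.1362 0.0715]]
mouth [[0.5391 0.1602 0.0715]]
```

```bash
sed -i 's/\[b\[0\],b\[1\],66\]/[b[0]+P[4],b[1],66]/; s/\[-17,0,84\]/[-17+P[4],0,84]/; s/1.57,.013\]/1.57,.013,8]/; s/knob=(-17,0,75)/knob=(-17+P[4],0,75)/' fitbox.py; python3 fitbox.py
```

```text
[ 0.5389  0.1761  1.5786  0.0107 10.9902] 90.44704633450829
[-0.5034 -0.4446 -0.1715 -0.2458 -0.6818 -0.7466 -0.0847 -0.4755 -1.1289
  0.7788 -1.0589  0.7497 -1.4277  0.4677 -1.4622  0.4518 -0.0736  0.0941
 -0.4721  0.3401 -1.7341 -1.2192  0.4768  0.1134 -0.2315 -2.0803]
sd [0.0002 0.0007 0.0101 0.0019 0.6882]
knob [[0.539  0.1701 0.0857]]
rim [[0.5393 0.1261 0.0727]]
mouth [[0.5391 0.1501 0.0727]]
```

Call:
arm_command --deltas '[{"tx":0.4,"ty":0.25,"tz":4,"rx":0,"ry":0,"rz":0,"jaw":0},{"tx":0.4,"ty":0.25,"tz":9,"rx":0,"ry":0,"rz":0,"jaw":0},{"tx":0.4,"ty":0.25,"tz":13,"rx":0,"ry":0,"rz":0,"jaw":0},{"tx":0.4,"ty":0.25,"tz":14,"rx":0,"ry":0,"rz":0,"jaw":0},{"tx":0.4,"ty":0.25,"tz":15,"rx":0,"ry":0,"rz":0,"jaw":0},{"tx":0.4,"ty":0.25,"tz":15.4,"rx":0,"ry":0,"rz":0,"jaw":0},{"tx":0.4,"ty":0.25,"tz":15.4,"rx":0,"ry":0,"rz":0,"jaw":0}]'

```text
time: 4.75
tool_pos: [0.5392, 0.1424, 0.0988]
tcp_rot: [-0.705, 0.71, 0.001, 0.001]
ft_force: [-0.2, -0.2, -0.5]
gripper_width: 0.0002
```

```bash
python3 - <<'E'
from h import *
st(); f=grab('wrist','w5.png'); np.savez('w5.npz',camera_matrix=f['camera_matrix'],R=f['R'],t=f['t'])
f=grab('scene'); cv2.imwrite('pics/s5c.png',cv2.resize(f['image'][100:250,330:500],None,fx=4,fy=4,interpolation=cv2.INTER_CUBIC))
E
```

```text
t 4.75 tcp [0.5392 0.1424 0.0988] q [-0.7047  0.7096  0.0009  0.0008] F [-0.2168 -0.158  -0.5271] M [-0.0411 -0.0328 -0.0381] w 0.00019889349507949734 j [ 0.6168 -0.0567 -0.215  -0.0021 -1.4113 -0.6234]
```

View pics/w5.png

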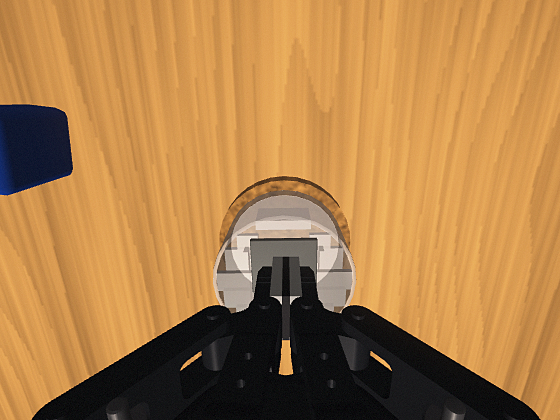

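View pics/s5c.png

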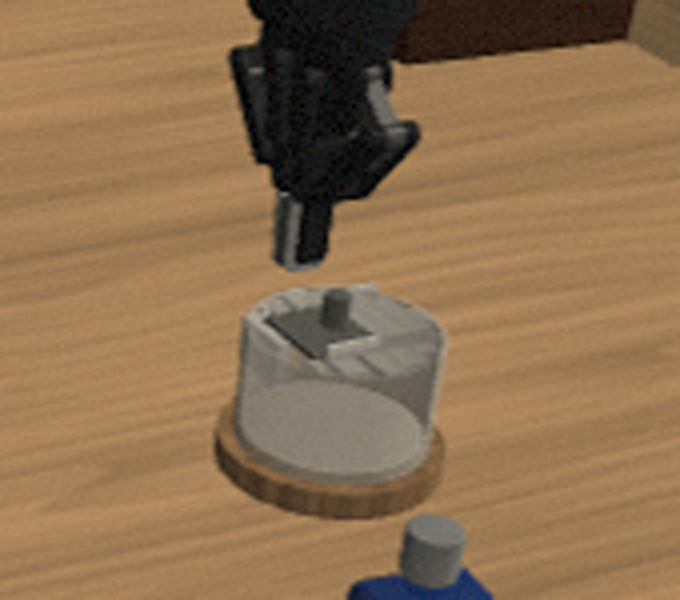

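```bash
python3 - <<'E'
from h import *
s=dict(np.load('s3.npz'))
q=lambda X:(proj(s,X)[0]-(330,100))*4
print('tip',q([.5392,.1424,.0988]),'knobtop',q([.539,.1701,.0947]),'padbot front',q([.539+.058*.8,.1761-.058*.5,0]))
P=[.5389,.1761,1.5786,.0107]
a=np.linspace(0,6.28,400)
for z,r in((0,.058),(.0107,.058),(.0727,.05)):
    C=proj(s,np.c_[P[0]+r*np.cos(a),P[1]+r*np.sin(a),z+0*a]); print(z,(C.min(0)-(330,100))*4,(C.max(0)-(330,100))*4)
# lip in w4
w=dict(np.load('w4.npz'))
import fitbox as fb
for h in (0,3,5,7,10):
    print(h,(proj(w,fb.Tw(P,[[-50,-17,62+h],[-50,17,62+h],[-44,17,62+h],[-44,-17,62+h]]))-(190,110))*4)
E
```

```text
tip [290.9217 300.1875] knobtop [337.8195 297.8183] padbot front [326.3063 512.6301]
0 [211.5857 400.1914] [438.9999 517.2217]
0.0107 [213.5456 383.4146] [442.2992 499.3801]
0.0727 [241.3048 289.4092] [445.4106 383.4428]
[ 0.5389  0.1761  1.5786  0.0107 10.9902] 90.44704633450829
[-0.5034 -0.4446 -0.1715 -0.2458 -0.6818 -0.7466 -0.0847 -0.4755 -1.1289
  0.7788 -1.0589  0.7497 -1.4277  0.4677 -1.4622  0.4518 -0.0736  0.0941
 -0.4721  0.3401 -1.7341 -1.2192  0.4768  0.1134 -0.2315 -2.0803]
sd [0.0002 0.0007 0.0101 0.0019 0.6882]
knob [[0.539  0.1701 0.0857]]
rim [[0.5393 0.1261 0.0727]]
mouth [[0.5391 0.1501 0.0727]]
0 [[322.6131 212.1954]
 [444.0237 210.4677]
 [443.9658 231.6719]
 [323.246  233.3847]]
3 [[322.143  214.1732]
 [444.567  212.4316]
 [444.5055 233.8005]
 [322.7838 235.527 ]]
5 [[321.8252 215.5102]
 [444.9342 213.7591]
 [444.8703 235.2393]
 [322.4714 236.975 ]]
7 [[321.5038 216.8623]
 [445.3056 215.1016]
 [445.2391 236.6942]
 [322.1555 238.4393]]
10 [[321.015  218.9191]
 [445.8706 217.144 ]
 [445.8003 238.9073]
 [321.675  240.6667]]
```

```bash
python3 - <<'E'
from h import *
w=dict(np.load('w5.npz')); s=st()
q=Ro.from_quat(s['tcp_rot']); p=np.array(s['tool_pos'])
for z in (0,-.0187,-.03): print(z,proj(w,p+q.apply([0,0,z])))
f=grab('scene','s5.png'); print(proj(f,p))
for d in (-.02,0): print((proj(f,p+[0,0,-d])[0]-(330,100))*4)
f=grab('top','t5.png'); print(proj(f,p))
cv2.imwrite('pics/w5c.png',cv2.resize(cv2.imread('pics/w5.png')[170:350,200:370],None,fx=4,fy=4,interpolation=cv2.INTER_CUBIC))
cv2.imwrite('pics/t5c.png',cv2.resize(cv2.imread('pics/t5.png')[150:270,60:180],None,fx=5,fy=5,interpolation=cv2.INTER_CUBIC))
E
```

```text
t 4.85 tcp [0.5392 0.1425 0.0989] q [-0.7047  0.7095  0.0009  0.0009] F [-0.0911  0.4608 -0.2863] M [ 0.0197 -0.0418  0.0071] w -0.00012546573612518837 j [ 0.617  -0.0568 -0.215  -0.0021 -1.4112 -0.6234]
0 [[283.3129 252.7409]]
-0.0187 [[283.1001 268.9102]]
-0.03 [[282.9474 280.5094]]
[[402.8034 175.0007]]
[296.0659 263.6376]
[291.2137 300.0026]
[[126.0895 204.3192]]
```

View pics/w5c.png

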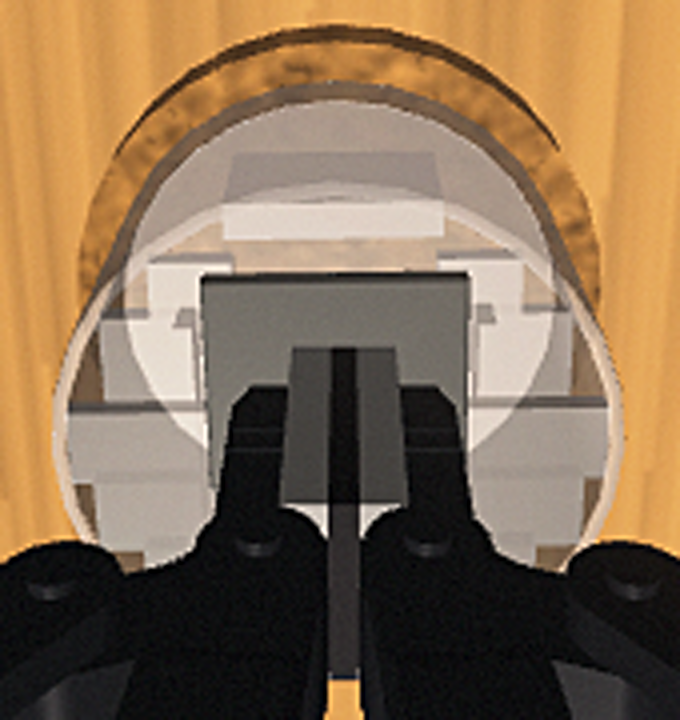

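View pics/t5c.png

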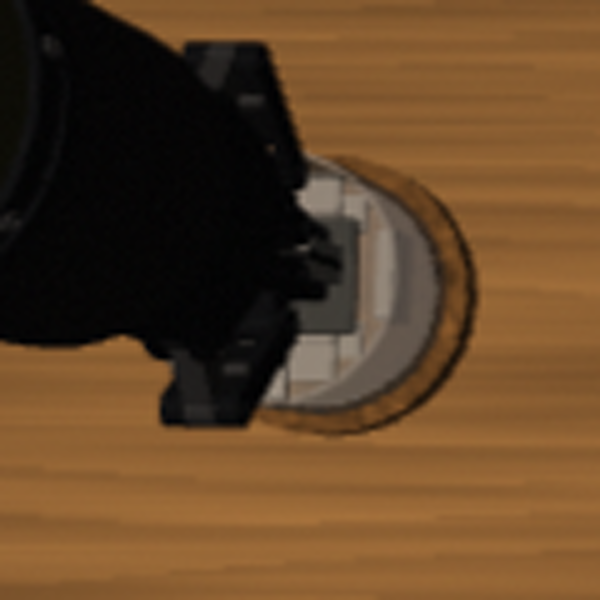

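```bash
python3 - <<'E'
from h import *
im=cv2.imread('pics/s5.png')
cv2.imwrite('pics/s5d.png',cv2.resize(im[100:200,370:460],None,fx=7,fy=6,interpolation=cv2.INTER_CUBIC))
E
```

```text
(no output)
```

View pics/s5d.png

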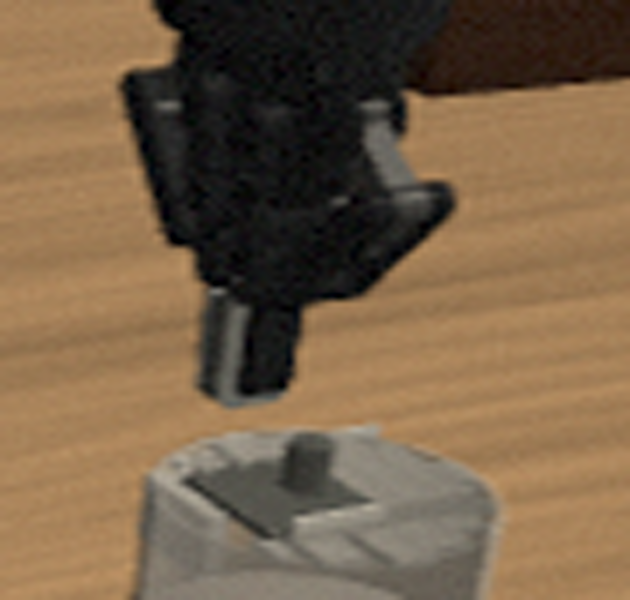

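Call:
arm_command --deltas '[{"tx":0,"ty":0,"tz":0.5,"rx":0,"ry":0,"rz":0,"jaw":0},{"tx":0,"ty":0,"tz":1.0,"rx":0,"ry":0,"rz":0,"jaw":0},{"tx":0,"ty":0,"tz":1.4,"rx":0,"ry":0,"rz":0,"jaw":0},{"tx":0,"ty":0,"tz":1.4,"rx":0,"ry":0,"rz":0,"jaw":0}]'

```text
time: 5.45
tool_pos: [0.5388, 0.1424, 0.084]
tcp_rot: [-0.705, 0.709, 0.001, 0.0]
ft_force: [0.9, 0.4, 0.9]
gripper_width: 0.0
```

```bash
python3 - <<'E'
from h import *
st()
im=grab('scene','s6.png')['image']
cv2.imwrite('pics/s6d.png',cv2.resize(im[100:200,370:460],None,fx=7,fy=6,interpolation=cv2.INTER_CUBIC))
E
```

```text
t 5.45 tcp [0.5388 0.1424 0.084 ] q [-0.7047  0.7095  0.0011  0.0001] F [0.872  0.4109 0.9338] M [0.0639 0.0504 0.021 ] w 1.3986928103614421e-05 j [ 0.6171 -0.0501 -0.2359 -0.0023 -1.385  -0.6235]
```

View pics/s6d.png

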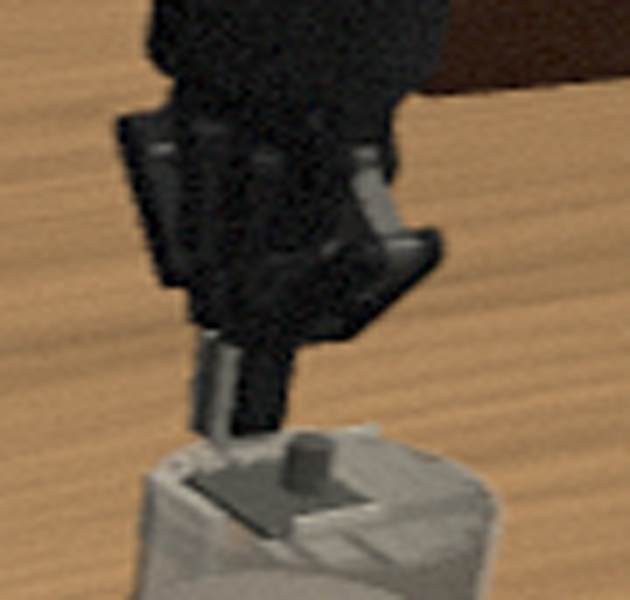

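Call:
arm_command --deltas '[{"tx":0,"ty":0,"tz":0.4,"rx":0,"ry":0,"rz":0,"jaw":0},{"tx":0,"ty":0,"tz":0.8,"rx":0,"ry":0,"rz":0,"jaw":0},{"tx":0,"ty":0,"tz":0.8,"rx":0,"ry":0,"rz":0,"jaw":0}]'

```text
time: 5.88
tool_pos: [0.5387, 0.1423, 0.0758]
tcp_rot: [-0.705, 0.709, 0.001, -0.0]
ft_force: [0.5, 0.4, 0.1]
gripper_width: -0.0001
```

```bash
python3 - <<'E'
from h import *
st()
im=grab('scene','s7.png')['image']
a=cv2.resize(im[100:200,370:460],None,fx=7,fy=6,interpolation=cv2.INTER_CUBIC)
im=grab('wrist','w7.png')['image']
cv2.imwrite('pics/s7d.png',a)
cv2.imwrite('pics/w7c.png',cv2.resize(im[170:350,200:370],None,fx=4,fy=3,interpolation=cv2.INTER_CUBIC))
E
```

```text
t 5.875 tcp [0.5387 0.1423 0.0758] q [-0.7047  0.7095  0.0011 -0.    ] F [0.4985 0.3706 0.0768] M [ 0.0461 -0.0279 -0.0263] w -0.0001428756825208556 j [ 0.6172 -0.0459 -0.2471 -0.0023 -1.3701 -0.6234]
```

View pics/s7d.png

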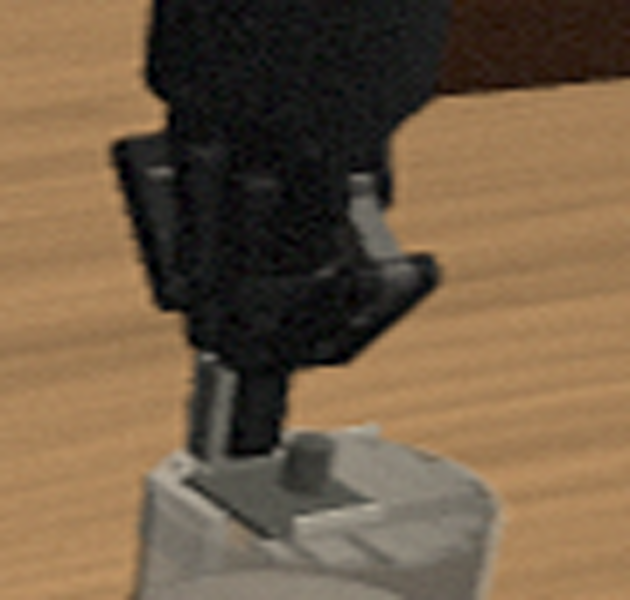

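View pics/w7c.png

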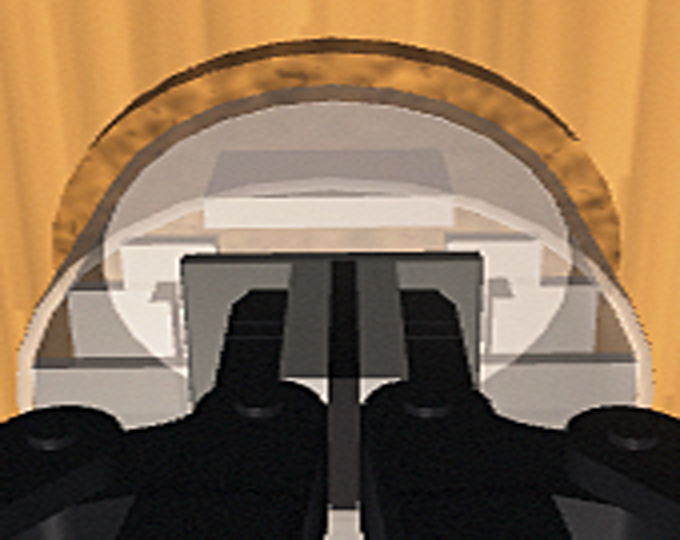

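Call:
arm_command --deltas '[{"tx":0,"ty":0,"tz":0.3,"rx":0,"ry":0,"rz":0,"jaw":0},{"tx":-0.3,"ty":0,"tz":0.3,"rx":0,"ry":0,"rz":0,"jaw":0},{"tx":-0.6,"ty":0,"tz":0.3,"rx":0,"ry":0,"rz":0,"jaw":0},{"tx":-0.9,"ty":0,"tz":0.3,"rx":0,"ry":0,"rz":0,"jaw":0},{"tx":-1.2,"ty":0,"tz":0.3,"rx":0,"ry":0,"rz":0,"jaw":0},{"tx":-1.4,"ty":0,"tz":0.3,"rx":0,"ry":0,"rz":0,"jaw":0}]'

```text
time: 6.72
tool_pos: [0.539, 0.1563, 0.0734]
tcp_rot: [-0.705, 0.709, 0.001, 0.0]
ft_force: [-0.6, -2.3, 0.4]
gripper_width: -0.0001
```

```bash
python3 - <<'E'
from h import *
st()
im=grab('scene','s8.png')['image']
a=cv2.resize(im[100:200,370:460],None,fx=7,fy=6,interpolation=cv2.INTER_CUBIC)
cv2.imwrite('pics/s8d.png',a)
E
```

```text
t 6.725 tcp [0.539  0.1563 0.0734] q [-0.7047  0.7095  0.0008  0.0001] F [-0.5738 -2.2847  0.398 ] M [-0.8877  0.0603 -0.0016] w -0.00010625222984309166 j [ 0.6388 -0.0343 -0.2404 -0.0017 -1.3648 -0.6452]
```

View pics/s8d.png

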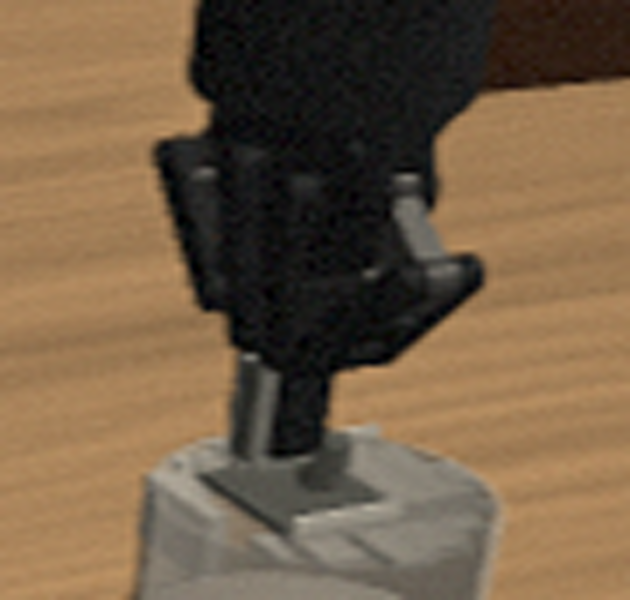

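Call:
arm_command --deltas '[{"tx":-0.3,"ty":0,"tz":0,"rx":0,"ry":0,"rz":0,"jaw":0},{"tx":-0.6,"ty":0,"tz":0,"rx":0,"ry":0,"rz":0,"jaw":0},{"tx":-0.9,"ty":0,"tz":0,"rx":0,"ry":0,"rz":0,"jaw":0},{"tx":-1.2,"ty":0,"tz":0,"rx":0,"ry":0,"rz":0,"jaw":0},{"tx":-1.5,"ty":0,"tz":0,"rx":0,"ry":0,"rz":0,"jaw":0},{"tx":-1.8,"ty":0,"tz":0,"rx":0,"ry":0,"rz":0,"jaw":0}]'

```text
time: 7.52
tool_pos: [0.539, 0.1747, 0.0734]
tcp_rot: [-0.705, 0.709, 0.001, 0.0]
ft_force: [-1.1, -2.3, 0.7]
gripper_width: -0.0003
```

```bash
python3 - <<'E'
from h import *
st()
im=grab('scene','s9.png')['image']
a=cv2.resize(im[100:200,370:460],None,fx=7,fy=6,interpolation=cv2.INTER_CUBIC)
cv2.imwrite('pics/s9d.png',a)
E
```

```text
t 7.525 tcp [0.539  0.1747 0.0734] q [-0.7048  0.7094  0.0009  0.0001] F [-1.1024 -2.3381  0.7246] M [-0.9334  0.4638  0.0195] w -0.00025488075620087874 j [ 0.6663 -0.0197 -0.226  -0.0019 -1.3645 -0.6725]
```

View pics/s9d.png

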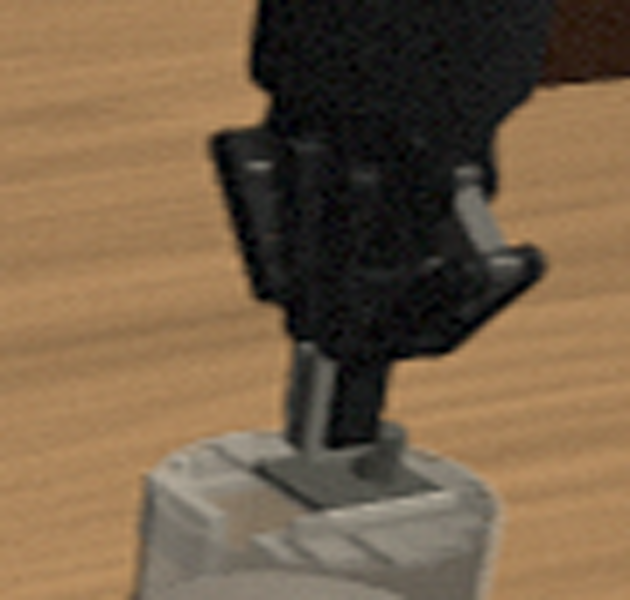

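Call:
arm_command --deltas '[{"tx":-0.15,"ty":0,"tz":0,"rx":0,"ry":0,"rz":0,"jaw":0},{"tx":-0.3,"ty":0,"tz":0,"rx":0,"ry":0,"rz":0,"jaw":0},{"tx":-0.4,"ty":0,"tz":0,"rx":0,"ry":0,"rz":0,"jaw":0}]'

```text
time: 7.95
tool_pos: [0.539, 0.1791, 0.0733]
tcp_rot: [-0.705, 0.709, 0.001, 0.0]
ft_force: [-0.9, -2.4, 2.4]
gripper_width: -0.0003
```

Call:
arm_command --deltas '[{"tx":-0.1,"ty":0,"tz":0,"rx":0,"ry":0,"rz":0,"jaw":0},{"tx":-0.15,"ty":0,"tz":0,"rx":0,"ry":0,"rz":0,"jaw":0}]'

```text
time: 8.2
tool_pos: [0.539, 0.1806, 0.0733]
tcp_rot: [-0.705, 0.709, 0.001, 0.0]
ft_force: [-1.8, -2.6, 0.4]
gripper_width: -0.0006
```

Call:
arm_command --deltas '[{"tx":-0.1,"ty":0,"tz":0,"rx":0,"ry":0,"rz":0,"jaw":0},{"tx":-0.15,"ty":0,"tz":0,"rx":0,"ry":0,"rz":0,"jaw":0}]'

```text
time: 8.45
tool_pos: [0.539, 0.1812, 0.0734]
tcp_rot: [-0.705, 0.71, 0.001, -0.001]
ft_force: [-1.8, -6.6, 1.3]
gripper_width: 0.0002
```

Call:
arm_command --deltas '[{"tx":-0.1,"ty":0,"tz":0,"rx":0,"ry":0,"rz":0,"jaw":0}]'

```text
time: 8.57
tool_pos: [0.5389, 0.1811, 0.0733]
tcp_rot: [-0.705, 0.71, 0.0, -0.002]
ft_force: [-1.1, -6.6, 1.4]
gripper_width: 0.0002
```

Call:
arm_command --deltas '[{"tx":-0.1,"ty":0,"tz":0,"rx":0,"ry":0,"rz":0,"jaw":0}]'

```text
time: 8.7
tool_pos: [0.5389, 0.1811, 0.0734]
tcp_rot: [-0.704, 0.71, -0.001, -0.002]
ft_force: [-2.1, -5.9, 2.5]
gripper_width: 0.0002
```

Call:
arm_command --deltas '[{"tx":0.6,"ty":0,"tz":0,"rx":0,"ry":0,"rz":0,"jaw":0},{"tx":1.2,"ty":0,"tz":-2,"rx":0,"ry":0,"rz":0,"jaw":0},{"tx":2,"ty":0,"tz":-7,"rx":0,"ry":0,"rz":0,"jaw":0},{"tx":3,"ty":0,"tz":-12,"rx":0,"ry":0,"rz":0,"jaw":0},{"tx":3.5,"ty":0,"tz":-17,"rx":0,"ry":0,"rz":0,"jaw":0},{"tx":3.5,"ty":0,"tz":-17,"rx":0,"ry":0,"rz":0,"jaw":0},{"tx":3.5,"ty":0,"tz":-17,"rx":0,"ry":0,"rz":0,"jaw":0}]'

```text
time: 9.57
tool_pos: [0.5391, 0.1469, 0.2443]
tcp_rot: [-0.704, 0.71, -0.0, -0.001]
ft_force: [1.3, -0.8, -1.1]
gripper_width: 0.0002
```

```bash
python3 - <<'E'
from h import *
st(); f=grab('wrist','w10.png'); np.savez('w10.npz',camera_matrix=f['camera_matrix'],R=f['R'],t=f['t'])
im=f['image']
cv2.imwrite('pics/w10c.png',cv2.resize(im[110:260,190:360],None,fx=4,fy=4,interpolation=cv2.INTER_CUBIC))
E
```

```text
t 9.575 tcp [0.5391 0.1469 0.2443] q [-0.7043  0.7099 -0.0003 -0.0014] F [ 1.3066 -0.7725 -1.1079] M [-0.0369 -0.0169  0.0323] w 0.000176440323630423 j [ 0.6262 -0.0609  0.0446  0.0011 -1.679  -0.6339]
```

View pics/w10c.png

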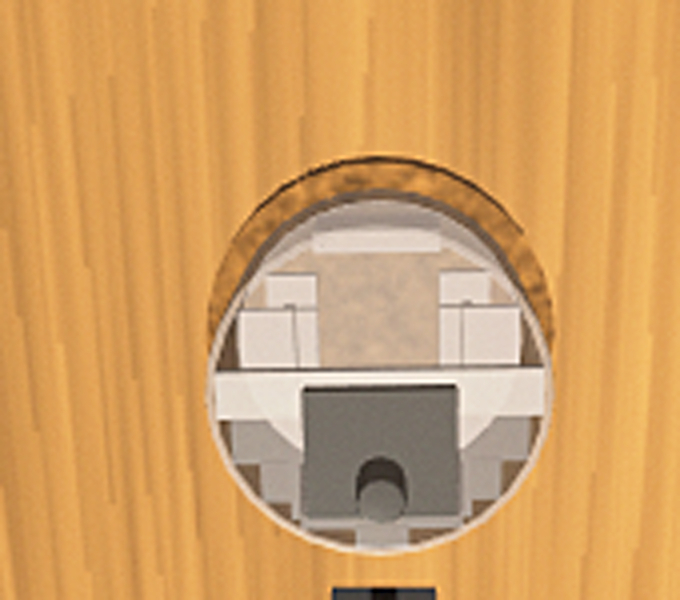

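```bash
cat > fit2.py <<'E'
from h import *
from scipy.optimize import least_squares
import sys,io
w=dict(np.load('w4.npz'));t=dict(np.load('t3.npz'));v=dict(np.load('w10.npz'))
import contextlib
with contextlib.redirect_stdout(io.StringIO()):
    import fitbox as fb
Tw=fb.Tw
c=lambda u,vv:(u/4+190,vv/4+110)
a=fb.a
# params x,y,yaw,p,q0,h
def res2(P):
    r=list(fb.res(P[:5]))
    for b,uv in [((-4,-22,66),c(303,386)),((-4,22,66),c(457,384)),((36,22,66),c(460,515)),((36,-22,66),c(303,517)),((23,0,84),c(382,498)),
                 ((-8,-17,62),c(319,367)),((-8,17,62),c(440,366))]:
        pass
    L=[((-4,-22,66),c(303,386)),((-4,22,66),c(457,384)),((36,22,66),c(460,515)),((36,-22,66),c(303,517))]
    r2=[]
    for b,uv in L: r2+=list(proj(v,Tw(P,b))[0]-uv)
    r2+=list(proj(v,Tw(P,(23,0,84)))[0]-c(382,498))
    for b,uv in [((-8,-17,62),c(319,367)),((-8,17,62),c(440,366)),((-50,-17,62+P[5]),c(312,230)),((-50,17,62+P[5]),c(440,230)),((-44,-17,62+P[5]),c(314,252)),((-44,17,62+P[5]),c(440,250))]:
        r2+=list(proj(v,Tw(P,b))[0]-uv)
    C=proj(v,Tw(P,np.c_[50*np.cos(a),50*np.sin(a),62+0*a])); r2+=[C[:,0].min()-c(208,0)[0],C[:,0].max()-c(551,0)[0],C[:,1].max()-c(0,553)[1]]
    C=proj(v,Tw(P,np.c_[58*np.cos(a),58*np.sin(a),0*a])); r2+=[C[:,1].min()-c(0,156)[1]]
    return np.array(r+r2)
s=least_squares(res2,[.539,.176,1.578,.0107,11,5],loss='soft_l1',x_scale=[.001,.001,.01,.001,1,1]);P=s.x
if __name__=='__main__':
    print(P,np.degrees(P[2]));print(res2(P)[26:]);print('sd',np.sqrt(np.diag(np.linalg.inv(s.jac.T@s.jac)))*.6)
    for n,b in dict(rim=(-50,0,62),mouth=(-26,0,62),knob=(23,0,75)).items(): print(n,Tw(P,b))
E
python3 fit2.py
```

```text
[ 0.5386  0.1767  1.5784  0.0126  9.8311 12.8492] 90.43751906558637
[-0.5159 -0.083  -0.0407 -0.1726 -0.9445 -0.4583  0.7355 -0.4025 -0.3944
  0.009  -0.0357  0.1581 -0.3845 -0.0456 -0.1299 -0.0044  0.1597 -0.5058
 -0.4381  0.1067  0.1584  0.1102 -0.9363  0.7122 -0.3546  0.761 ]
sd [0.0002 0.0005 0.0056 0.0014 0.4266 2.0921]
rim [[0.539  0.1267 0.0746]]
mouth [[0.5388 0.1507 0.0746]]
knob [[0.5384 0.1997 0.0876]]
```

```bash
cat > fitc.py <<'E'
from h import *
from scipy.optimize import least_squares
w=dict(np.load('w2.npz'));t=dict(np.load('t3.npz'))
c=lambda u,v:np.array((u/6+240,v/6+155)); d=lambda u,v:np.array((u/6+265,v/6+220))
# wrist: image right=-x world ; chute yaw~99: chute y ~ (-1,-.16) => image right=+y chute
W=[((-60,-13.5,27),c(164,68)),((-60,13.5,27),c(292,48)),((60,-13.5,27),c(256,575)),((60,13.5,27),c(370,560)),
 ((-25,-7,74),c(218,292)),((-25,7,74),c(298,288)),((5,7,74),c(308,415)),((5,-7,74),c(243,425))]
T=[((60,-13.5,27),d(82,105)),((-60,-13.5,27),d(435,50)),((-60,13.5,27),d(445,127)),((60,13.5,27),d(93,180))]
def Tw(P,b):
    cc,s=np.cos(P[2]),np.sin(P[2]); b=np.array(b)/1000.
    return np.array([P[0]+cc*b[0]-s*b[1],P[1]+s*b[0]+cc*b[1],b[2]])
def res(P):
    return np.concatenate([proj(w,Tw(P,b))[0]-u for b,u in W]+[proj(t,Tw(P,b))[0]-u for b,u in T])
s=least_squares(res,[.48,-.2,1.73],loss='soft_l1');P=s.x
if __name__=='__main__':
    print(P,np.degrees(P[2]));print(res(P).reshape(-1,2));print('grip',Tw(P,(-10,0,56)))
E
python3 fitc.py
```

```text
[ 0.4785 -0.201   1.7237] 98.75834931407975
[[ 0.1346 -0.0351]
 [-0.2009  0.0168]
 [-0.2811 -0.4829]
 [-0.1513 -0.7105]
 [-0.2471 -0.8972]
 [-1.6701 -2.0204]
 [ 0.4925  0.5467]
 [-0.2748  0.5786]
 [-0.8322  0.2022]
 [-1.0539  0.8016]
 [-0.5653  1.2015]
 [-0.7036  1.0221]]
grip [ 0.48   -0.2109  0.056 ]
```

Call:
arm_command --deltas '[{"tx":6,"ty":1,"tz":0,"rx":0,"ry":0,"rz":-0.5,"jaw":4},{"tx":12,"ty":2,"tz":0,"rx":0,"ry":0,"rz":-1,"jaw":4},{"tx":35.8,"ty":5.6,"tz":4,"rx":0,"ry":0,"rz":-1.84,"jaw":4},{"tx":35.8,"ty":5.6,"tz":6,"rx":0,"ry":0,"rz":-1.84,"jaw":4},{"tx":35.8,"ty":5.6,"tz":8,"rx":0,"ry":0,"rz":-1.84,"jaw":4},{"tx":35.8,"ty":5.6,"tz":10,"rx":0,"ry":0,"rz":-1.84,"jaw":4},{"tx":35.8,"ty":5.6,"tz":14,"rx":0,"ry":0,"rz":-1.84,"jaw":4},{"tx":35.8,"ty":5.6,"tz":14,"rx":0,"ry":0,"rz":-1.84,"jaw":4},{"tx":35.8,"ty":5.6,"tz":14,"rx":0,"ry":0,"rz":-1.84,"jaw":4}]'

```text
time: 10.75
tool_pos: [0.4803, -0.2112, 0.1062]
tcp_rot: [0.759, -0.651, 0.001, 0.002]
ft_force: [0.2, 0.1, 0.3]
gripper_width: 0.04
```

```bash
python3 - <<'E'
from h import *
s=st(); f=grab('wrist','w11.png'); np.savez('w11.npz',camera_matrix=f['camera_matrix'],R=f['R'],t=f['t'])
g=grab('scene','s11.png')
cv2.imwrite('pics/s11c.png',cv2.resize(g['image'][120:260,150:300],None,fx=5,fy=4,interpolation=cv2.INTER_CUBIC))
print(proj(g,s['tool_pos']))
E
```

```text
t 10.75 tcp [ 0.4803 -0.2112  0.1062] q [ 0.7592 -0.6508  0.0008  0.0024] F [0.2063 0.1077 0.3097] M [ 0.0423 -0.0742 -0.0207] w 0.040022205489545826 j [-0.0268 -0.1497 -0.2899  0.0048 -1.4325  0.1797]
[[221.439  190.4828]]
```

View pics/w11.png

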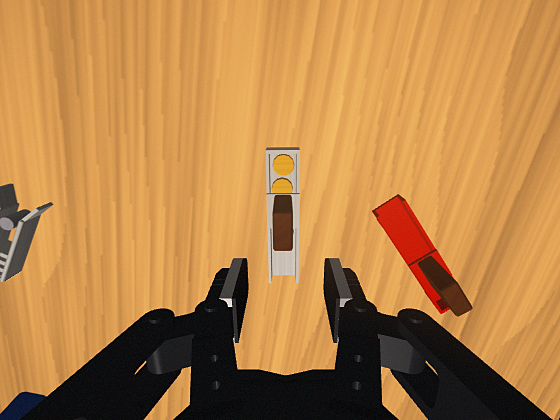

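View pics/s11c.png

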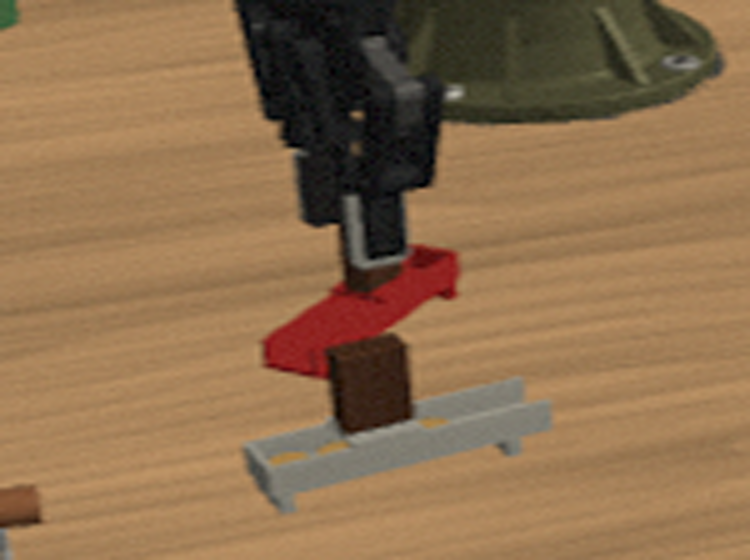

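Call:
arm_command --deltas '[{"tx":0,"ty":0,"tz":3,"rx":0,"ry":0,"rz":0,"jaw":4},{"tx":0,"ty":0,"tz":5,"rx":0,"ry":0,"rz":0,"jaw":4},{"tx":0,"ty":0,"tz":6.5,"rx":0,"ry":0,"rz":0,"jaw":4},{"tx":0,"ty":0,"tz":7.3,"rx":0,"ry":0,"rz":0,"jaw":4},{"tx":0,"ty":0,"tz":7.3,"rx":0,"ry":0,"rz":0,"jaw":4}]'

```text
time: 11.48
tool_pos: [0.4813, -0.211, 0.0344]
tcp_rot: [0.76, -0.65, 0.002, 0.002]
ft_force: [-0.6, 0.0, -0.1]
gripper_width: 0.0398
```

```bash
python3 - <<'E'
from h import *
s=st(); f=grab('wrist','w12.png')
g=grab('scene','s12.png')
a=cv2.resize(g['image'][120:260,150:300],None,fx=5,fy=4,interpolation=cv2.INTER_CUBIC)
cv2.imwrite('pics/s12c.png',a)
cv2.imwrite('pics/w12c.png',cv2.resize(f['image'][90:350,180:390],None,fx=3,fy=2.3,interpolation=cv2.INTER_CUBIC))
E
```

```text
t 11.475 tcp [ 0.4813 -0.211   0.0344] q [ 0.7596 -0.6504  0.0017  0.0016] F [-0.5788  0.0122 -0.0576] M [ 0.0461 -0.0215 -0.002 ] w 0.0398223854682343 j [-0.0265 -0.1105 -0.3878  0.0048 -1.2931  0.1798]
```

View pics/s12c.png

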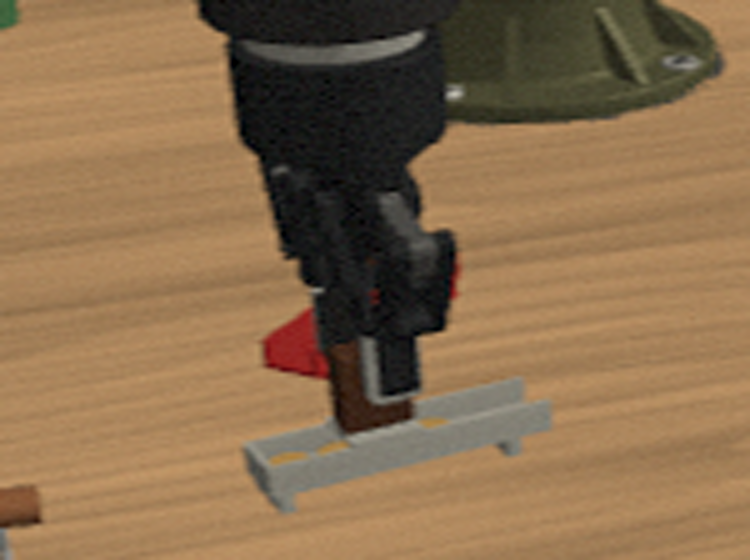

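View pics/w12c.png

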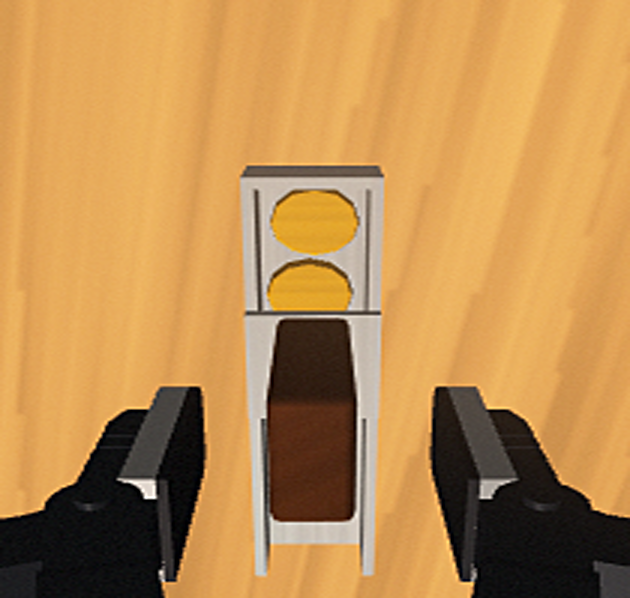

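Call:
arm_command --deltas '[{"tx":0,"ty":0,"tz":0.3,"rx":0,"ry":0,"rz":0,"jaw":4},{"tx":0,"ty":0,"tz":0.3,"rx":0,"ry":0,"rz":0,"jaw":0.8},{"tx":0,"ty":0,"tz":0.3,"rx":0,"ry":0,"rz":0,"jaw":0.8},{"tx":0,"ty":0,"tz":0.3,"rx":0,"ry":0,"rz":0,"jaw":0.8},{"tx":0,"ty":0,"tz":0.3,"rx":0,"ry":0,"rz":0,"jaw":0.8},{"tx":0,"ty":0,"tz":0.3,"rx":0,"ry":0,"rz":0,"jaw":0.8}]' --force 50

```text
time: 12.32
tool_pos: [0.4818, -0.2114, 0.0324]
tcp_rot: [0.76, -0.65, 0.002, 0.001]
ft_force: [-0.5, -0.3, 1.2]
gripper_width: 0.0131
```

```bash
python3 - <<'E'
from h import *
s=st(); f=grab('wrist','w13.png'); np.savez('w13.npz',camera_matrix=f['camera_matrix'],R=f['R'],t=f['t'])
g=grab('scene','s13.png')
a=cv2.resize(g['image'][120:260,150:300],None,fx=5,fy=4,interpolation=cv2.INTER_CUBIC)
cv2.imwrite('pics/s13c.png',a)
cv2.imwrite('pics/w13c.png',cv2.resize(f['image'][90:350,180:390],None,fx=3,fy=2.3,interpolation=cv2.INTER_CUBIC))
E
```

```text
t 12.325 tcp [ 0.4818 -0.2114  0.0324] q [ 0.7595 -0.6504  0.0024  0.0013] F [-0.5317 -0.2979  1.245 ] M [-0.0141  0.0534 -0.008 ] w 0.01312660437413328 j [-0.0268 -0.109  -0.3902  0.0053 -1.2874  0.1798]
```

View pics/s13c.png

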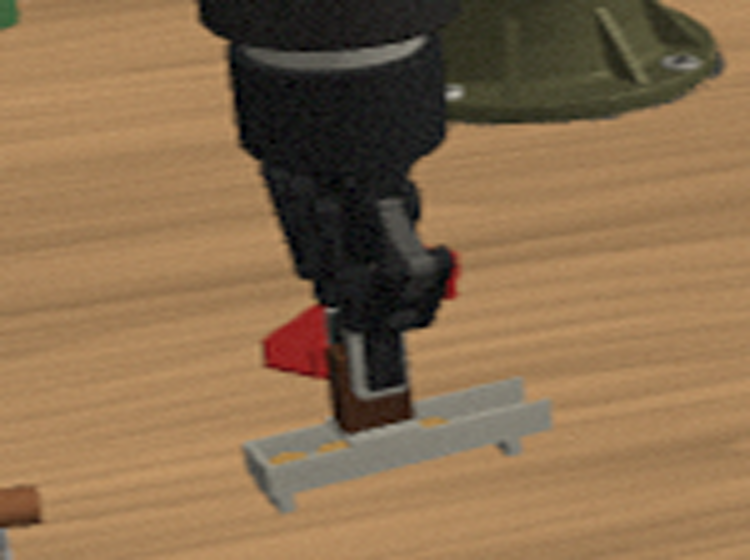

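View pics/w13c.png

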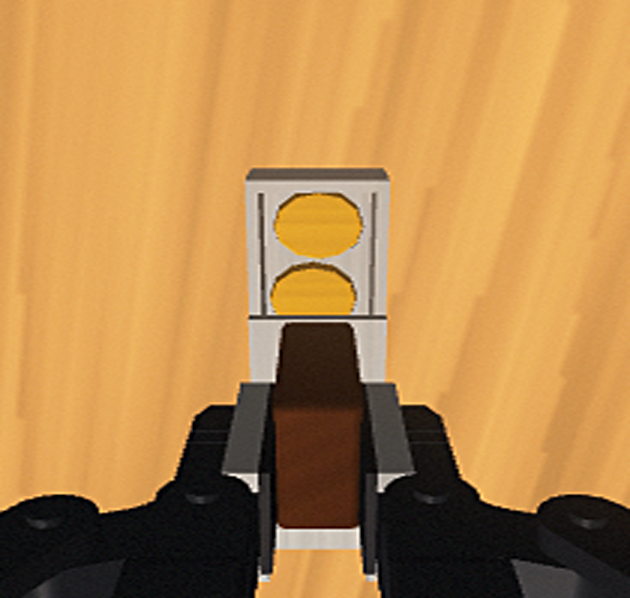

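Call:
arm_command --deltas '[{"tx":0,"ty":0,"tz":-0.4,"rx":0,"ry":0,"rz":0,"jaw":0.8},{"tx":0,"ty":0,"tz":-1.2,"rx":0,"ry":0,"rz":0,"jaw":0.8},{"tx":0,"ty":0,"tz":-2.5,"rx":0,"ry":0,"rz":0,"jaw":0.8},{"tx":0,"ty":0,"tz":-4,"rx":0,"ry":0,"rz":0,"jaw":0.8},{"tx":0,"ty":0,"tz":-5.5,"rx":0,"ry":0,"rz":0,"jaw":0.8},{"tx":0,"ty":0,"tz":-7,"rx":0,"ry":0,"rz":0,"jaw":0.8},{"tx":0,"ty":0,"tz":-8.5,"rx":0,"ry":0,"rz":0,"jaw":0.8},{"tx":0,"ty":0,"tz":-10,"rx":0,"ry":0,"rz":0,"jaw":0.8},{"tx":0,"ty":0,"tz":-11,"rx":0,"ry":0,"rz":0,"jaw":0.8},{"tx":0,"ty":0,"tz":-11.3,"rx":0,"ry":0,"rz":0,"jaw":0.8},{"tx":0,"ty":0,"tz":-11.3,"rx":0,"ry":0,"rz":0,"jaw":0.8}]' --force 50

```text
time: 13.8
tool_pos: [0.4815, -0.2107, 0.1451]
tcp_rot: [0.76, -0.65, 0.002, 0.001]
ft_force: [-0.7, 0.3, -1.8]
gripper_width: 0.0128
```

```bash
python3 - <<'E'
from h import *
s=st(); f=grab('wrist','w14.png'); np.savez('w14.npz',camera_matrix=f['camera_matrix'],R=f['R'],t=f['t'])
g=grab('scene','s14.png')
a=cv2.resize(g['image'][90:230,150:300],None,fx=5,fy=4,interpolation=cv2.INTER_CUBIC)
cv2.imwrite('pics/s14c.png',a)
cv2.imwrite('pics/w14c.png',cv2.resize(f['image'][90:350,180:390],None,fx=3,fy=2.3,interpolation=cv2.INTER_CUBIC))
E
```

```text
t 13.8 tcp [ 0.4815 -0.2107  0.1451] q [ 0.7595 -0.6505  0.0022  0.0013] F [-0.7019  0.3265 -1.7826] M [0.0252 0.0125 0.0274] w 0.012820021838748604 j [-0.0256 -0.1609 -0.2289  0.0049 -1.501   0.1797]
```

View pics/s14c.png

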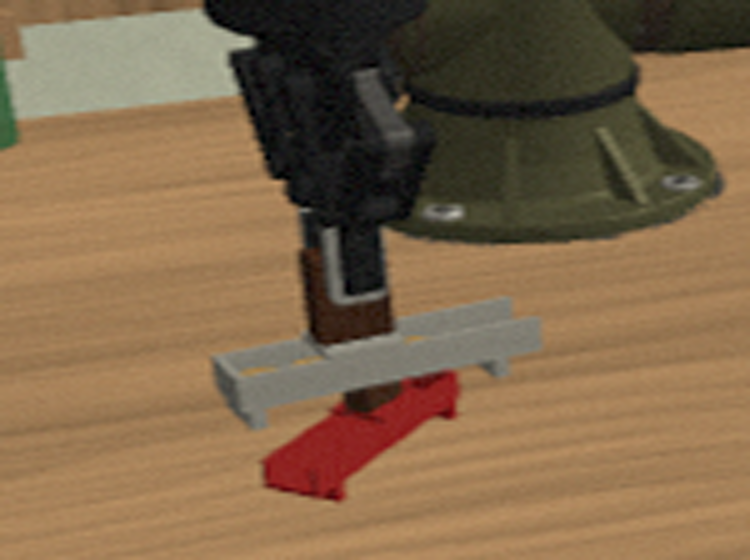

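View pics/w14c.png

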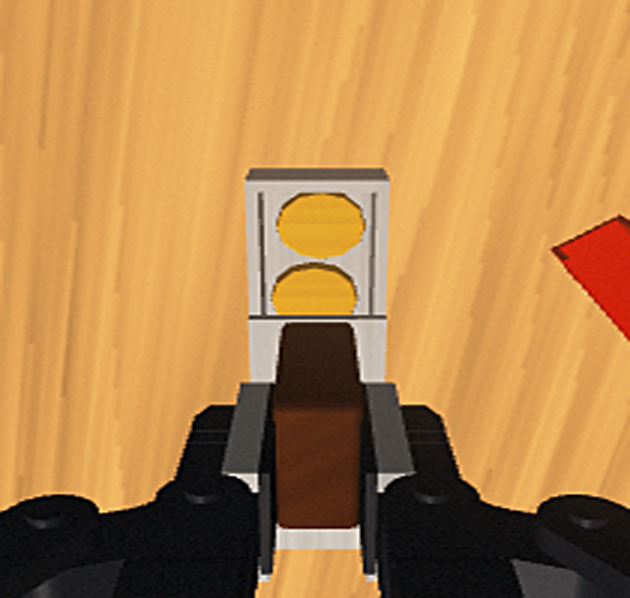

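```bash
python3 - <<'E'
from h import *
w=dict(np.load('w14.npz'))
p=np.array([.4815,-.2107,.1451]);q=Ro.from_quat([ 0.7595,-0.6505,0.0022,0.0013])
# chute pt (x,y,z)mm -> tool: tx=-(x+10)+dx ; ty = ? ; tz = 32.4-z
for dx in (-2,-1,0,1,2):
    T=lambda x,y,z: p+q.apply(np.array([-(x+10)+dx,y,32.4-z])/1000)
    print(dx,proj(w,[T(-60,-13.5,27),T(-60,13.5,27),T(-25,-7,74),T(-25,7,74),T(5,7,74),T(5,-7,74)]).round(1).tolist())
print('tool R',q.as_matrix().round(4).tolist())
E
```

```text
-2 [[259.3, 169.7], [308.1, 169.7], [267.6, 268.6], [299.0, 268.6], [298.1, 324.0], [268.8, 324.0]]
-1 [[259.3, 167.9], [308.1, 167.9], [267.5, 266.6], [299.0, 266.6], [298.1, 322.3], [268.7, 322.3]]
0 [[259.2, 166.1], [308.1, 166.2], [267.5, 264.6], [299.0, 264.6], [298.1, 320.5], [268.7, 320.5]]
1 [[259.2, 164.3], [308.2, 164.4], [267.5, 262.6], [299.1, 262.6], [298.1, 318.8], [268.7, 318.8]]
2 [[259.1, 162.5], [308.2, 162.5], [267.4, 260.6], [299.1, 260.6], [298.2, 317.0], [268.6, 317.0]]
tool R [[0.1537, -0.9881, 0.0017], [-0.9881, -0.1537, -0.0048], [0.005, -0.0009, -1.0]]
```

Call:
arm_command --deltas '[{"tx":-0.5,"ty":-0.2,"tz":0,"rx":0,"ry":0,"rz":0.03,"jaw":0.8},{"tx":-1.5,"ty":-0.6,"tz":0,"rx":0,"ry":0,"rz":0.1,"jaw":0.8},{"tx":-3.1,"ty":-1.2,"tz":0,"rx":0,"ry":0,"rz":0.2,"jaw":0.8},{"tx":-4.9,"ty":-1.9,"tz":0,"rx":0,"ry":0,"rz":0.32,"jaw":0.8},{"tx":-7.0,"ty":-2.7,"tz":0,"rx":0,"ry":0,"rz":0.45,"jaw":0.8},{"tx":-9.0,"ty":-3.5,"tz":0,"rx":0,"ry":0,"rz":0.59,"jaw":0.8},{"tx":-11.1,"ty":-4.2,"tz":0,"rx":0,"ry":0,"rz":0.72,"jaw":0.8},{"tx":-13.2,"ty":-5.0,"tz":0,"rx":0,"ry":0,"rz":0.86,"jaw":0.8},{"tx":-15.2,"ty":-5.8,"tz":-0.1,"rx":0,"ry":0,"rz":0.99,"jaw":0.8},{"tx":-17.3,"ty":-6.6,"tz":-0.1,"rx":0,"ry":0,"rz":1.13,"jaw":0.8},{"tx":-19.4,"ty":-7.4,"tz":-0.1,"rx":0,"ry":0,"rz":1.26,"jaw":0.8},{"tx":-21.2,"ty":-8.1,"tz":-0.1,"rx":0,"ry":0,"rz":1.38,"jaw":0.8},{"tx":-22.7,"ty":-8.7,"tz":-0.1,"rx":0,"ry":0,"rz":1.48,"jaw":0.8},{"tx":-24.0,"ty":-9.2,"tz":-0.1,"rx":0,"ry":0,"rz":1.56,"jaw":0.8},{"tx":-25.0,"ty":-9.6,"tz":-0.1,"rx":0,"ry":0,"rz":1.63,"jaw":0.8},{"tx":-25.6,"ty":-9.8,"tz":-0.1,"rx":0,"ry":0,"rz":1.66,"jaw":0.8},{"tx":-25.8,"ty":-9.9,"tz":-0.1,"rx":0,"ry":0,"rz":1.68,"jaw":0.8},{"tx":-25.8,"ty":-9.9,"tz":-0.1,"rx":0,"ry":0,"rz":1.68,"jaw":0.8}]'

```text
time: 16.15
tool_pos: [0.5394, 0.0593, 0.1444]
tcp_rot: [0.71, -0.704, 0.002, 0.001]
ft_force: [0.6, -0.2, -1.7]
gripper_width: 0.0129
```

```bash
cat > look.py <<'E'
from h import *
import sys
n=sys.argv[1]
s=st(); q=Ro.from_quat(s['tcp_rot']); p=np.array(s['tool_pos']); M=q.as_matrix(); print('yaw',np.degrees(np.arctan2(M[1,0],M[0,0])),'pitch(xz)',np.degrees(np.arcsin(M[2,0])),'roll',np.degrees(np.arcsin(M[2,1])))
print('notch',p+q.apply([-.0568,0,.0224]))
f=grab('wrist'); cv2.imwrite(f'pics/w{n}c.png',cv2.resize(f['image'][90:350,180:390],None,fx=3,fy=2.3,interpolation=cv2.INTER_CUBIC))
g=grab('scene',f's{n}.png'); cv2.imwrite(f'pics/s{n}c.png',cv2.resize(g['image'][110:240,320:460],None,fx=5,fy=4.6,interpolation=cv2.INTER_CUBIC))
g=grab('top',f't{n}.png'); cv2.imwrite(f'pics/t{n}c.png',cv2.resize(g['image'][150:270,60:220],None,fx=4,fy=4,interpolation=cv2.INTER_CUBIC))
E
python3 look.py 15
```

```text
t 16.15 tcp [0.5394 0.0593 0.1444] q [ 0.7098 -0.7044  0.002   0.0015] F [ 0.5835 -0.1973 -1.6856] M [-0.0349 -0.0118  0.0426] w 0.012879958148869906 j [ 0.4835 -0.1107 -0.1849  0.0048 -1.4981 -0.4762]
yaw -89.56317072075394 pitch(xz) 0.2831730692560836 roll -0.04441972426485389
notch [0.539  0.116  0.1217]
```

View pics/s15c.png

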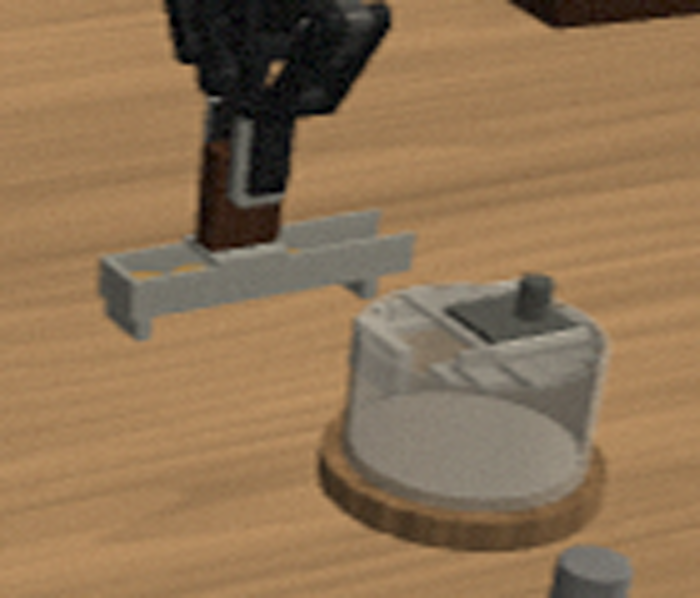

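View pics/t15c.png

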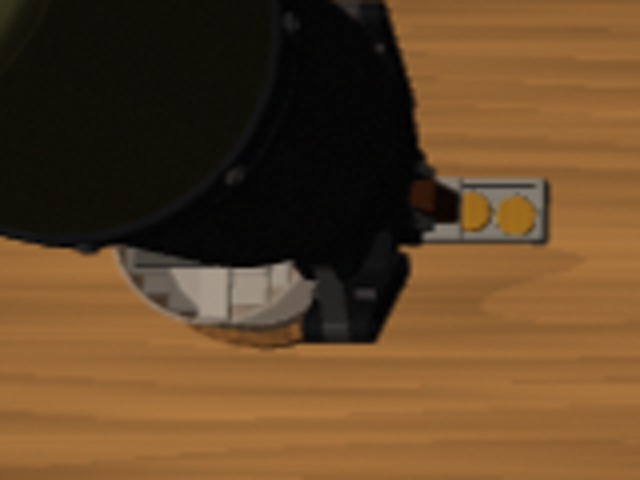

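View pics/w15c.png

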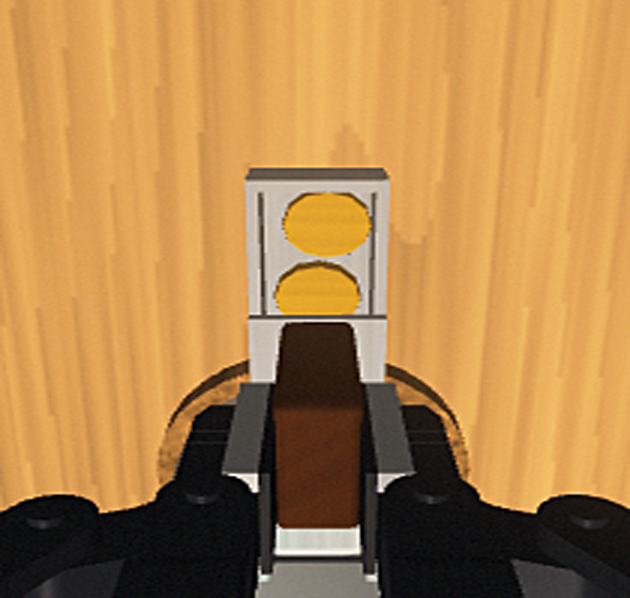

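Call:
arm_command --deltas '[{"tx":-0.3,"ty":0,"tz":0.3,"rx":0,"ry":0,"rz":0,"jaw":0.8},{"tx":-0.6,"ty":0,"tz":1,"rx":0,"ry":0,"rz":0,"jaw":0.8},{"tx":-0.8,"ty":0,"tz":1.7,"rx":0,"ry":0,"rz":0,"jaw":0.8},{"tx":-0.8,"ty":0,"tz":2.4,"rx":0,"ry":0,"rz":0,"jaw":0.8},{"tx":-0.8,"ty":0,"tz":2.8,"rx":0,"ry":0,"rz":0,"jaw":0.8},{"tx":-0.8,"ty":0,"tz":3.0,"rx":0,"ry":0,"rz":0,"jaw":0.8},{"tx":-0.8,"ty":0,"tz":3.0,"rx":0,"ry":0,"rz":0,"jaw":0.8}]'

```text
time: 17.18
tool_pos: [0.5394, 0.067, 0.1144]
tcp_rot: [0.71, -0.705, 0.002, 0.001]
ft_force: [0.2, 0.6, -2.5]
gripper_width: 0.0131
```

```bash
python3 look.py 16
```

```text
t 17.175 tcp [0.5394 0.067  0.1144] q [ 0.7097 -0.7045  0.0021  0.0014] F [ 0.1588  0.5898 -2.4565] M [ 0.0181 -0.0205 -0.0146] w 0.013069468948033059 j [ 0.4969 -0.1008 -0.2304  0.0048 -1.4426 -0.4901]
yaw -89.5796859238024 pitch(xz) 0.28125654220928026 roll -0.054291164174036795
notch [0.539  0.1237 0.0917]
```

View pics/s16c.png

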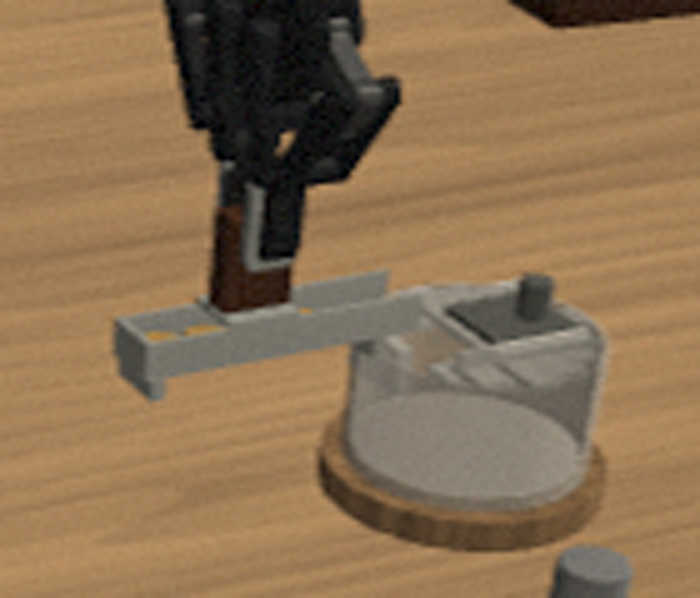

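Call:
arm_command --deltas '[{"tx":0,"ty":0,"tz":0.15,"rx":0,"ry":0,"rz":0,"jaw":0.8},{"tx":0,"ty":0,"tz":0.3,"rx":0,"ry":0,"rz":0,"jaw":0.8},{"tx":0,"ty":0,"tz":0.4,"rx":0,"ry":0,"rz":0,"jaw":0.8}]'

```text
time: 17.7
tool_pos: [0.5395, 0.067, 0.1106]
tcp_rot: [0.71, -0.704, 0.002, 0.001]
ft_force: [-0.0, -0.0, -2.2]
gripper_width: 0.013
```

```bash
python3 -c "
from h import *
st()"
```

```text
t 17.7 tcp [0.5395 0.067  0.1106] q [ 0.7097 -0.7045  0.0021  0.0012] F [-0.0191 -0.002  -2.1556] M [-0.027  -0.0158 -0.0118] w 0.01298916002544537 j [ 0.4968 -0.0996 -0.2364  0.0049 -1.4352 -0.4901]
```

Call:
arm_command --deltas '[{"tx":0,"ty":0,"tz":0.1,"rx":0,"ry":0,"rz":0,"jaw":0.8},{"tx":0,"ty":0,"tz":0.15,"rx":0,"ry":0,"rz":0,"jaw":0.8}]'

```text
time: 17.95
tool_pos: [0.5395, 0.067, 0.1091]
tcp_rot: [0.71, -0.704, 0.002, 0.001]
ft_force: [-0.6, 0.1, 0.5]
gripper_width: 0.0129
```

```bash
python3 -c "
from h import *
st()"
```

```text
t 17.95 tcp [0.5395 0.067  0.1091] q [ 0.7097 -0.7045  0.0022  0.0013] F [-0.6001  0.1205  0.5295] M [0.0287 0.2696 0.0765] w 0.01287024905828846 j [ 0.4968 -0.099  -0.2386  0.0049 -1.4324 -0.4901]
```

```bash
python3 look.py 17; python3 -c "
import cv2
im=cv2.imread('pics/s17.png');cv2.imwrite('pics/s17d.png',cv2.resize(im[160:215,370:430],None,fx=12,fy=10,interpolation=cv2.INTER_CUBIC))"
```

```text
t 17.95 tcp [0.5395 0.067  0.1091] q [ 0.7097 -0.7045  0.0022  0.0013] F [-0.6001  0.1205  0.5295] M [0.0287 0.2696 0.0765] w 0.01287024905828846 j [ 0.4968 -0.099  -0.2386  0.0049 -1.4324 -0.4901]
yaw -89.57612366811712 pitch(xz) 0.2795429952224194 roll -0.07188461379677362
notch [0.5391 0.1236 0.0864]
```

View pics/s17d.png

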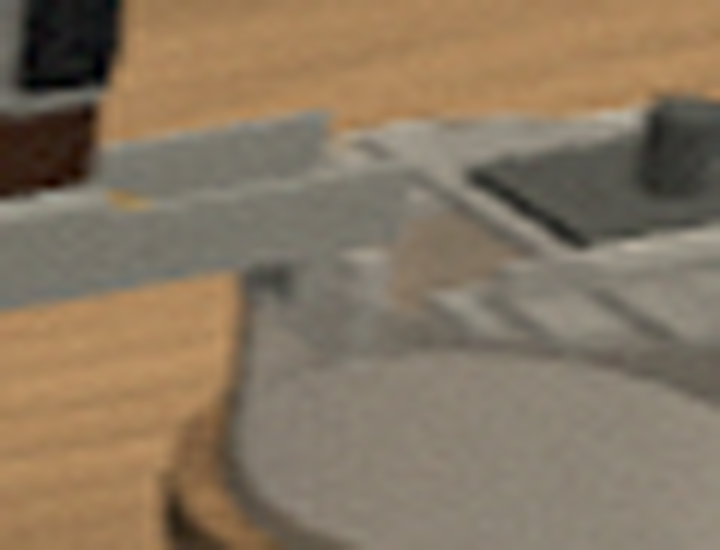

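View pics/w17c.png

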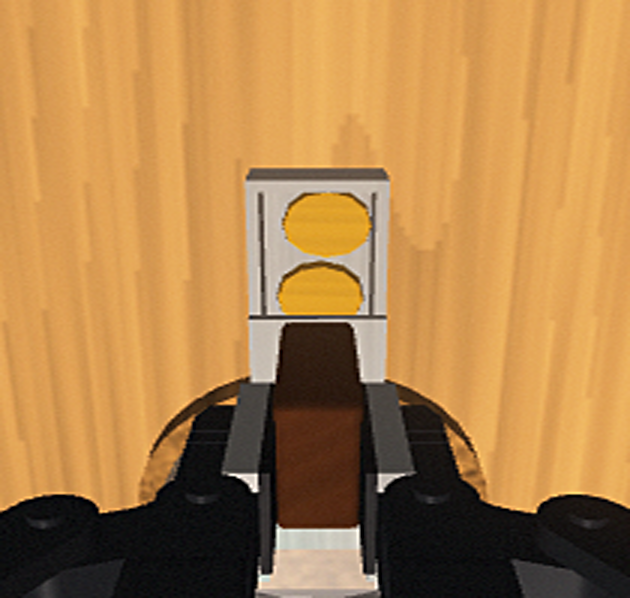

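Call:
arm_command --deltas '[{"tx":-0.1,"ty":0,"tz":0,"rx":0,"ry":0,"rz":0,"jaw":0.8},{"tx":-0.15,"ty":0,"tz":0,"rx":0,"ry":0,"rz":0,"jaw":0.8}]'

```text
time: 18.35
tool_pos: [0.5396, 0.0686, 0.1092]
tcp_rot: [0.71, -0.704, 0.002, 0.001]
ft_force: [0.5, -0.0, -1.0]
gripper_width: 0.013
```

Call:
arm_command --deltas '[{"tx":-0.08,"ty":0,"tz":0,"rx":0,"ry":0,"rz":0,"jaw":0.8},{"tx":-0.08,"ty":0,"tz":0,"rx":0,"ry":0,"rz":0,"jaw":0.8}]'

```text
time: 18.6
tool_pos: [0.5396, 0.0695, 0.1092]
tcp_rot: [0.71, -0.704, 0.002, 0.001]
ft_force: [0.2, 0.7, -1.4]
gripper_width: 0.0131
```

```bash
python3 -c "
from h import *
st()"
```

```text
t 18.6 tcp [0.5396 0.0695 0.1092] q [ 0.7097 -0.7045  0.0022  0.0011] F [ 0.2467  0.6725 -1.3579] M [ 0.0656  0.0116 -0.0224] w 0.013063532369913861 j [ 0.5011 -0.0983 -0.2377  0.0049 -1.4322 -0.4943]
```

Call:
arm_command --deltas '[{"tx":-0.08,"ty":0,"tz":0.03,"rx":0,"ry":0,"rz":0,"jaw":0.8},{"tx":-0.08,"ty":0,"tz":0.03,"rx":0,"ry":0,"rz":0,"jaw":0.8}]'

```text
time: 18.85
tool_pos: [0.5396, 0.07, 0.1092]
tcp_rot: [0.71, -0.704, 0.002, 0.001]
ft_force: [-0.3, -1.6, 0.4]
gripper_width: 0.0132
```

```bash
python3 -c "
from h import *
st()"
```

```text
t 18.85 tcp [0.5396 0.07   0.1092] q [ 0.7097 -0.7045  0.0025  0.0012] F [-0.277  -1.5739  0.3562] M [-0.6212  0.1523 -0.0173] w 0.013171847984662075 j [ 0.5023 -0.0982 -0.2378  0.0055 -1.4321 -0.4957]
```

Call:
arm_command --deltas '[{"tx":0,"ty":0,"tz":0.03,"rx":0,"ry":0,"rz":0,"jaw":0.8},{"tx":0,"ty":0,"tz":0.03,"rx":0,"ry":0,"rz":0,"jaw":0.8},{"tx":0,"ty":0,"tz":0.03,"rx":0,"ry":0,"rz":0,"jaw":0.8},{"tx":0,"ty":0,"tz":0.03,"rx":0,"ry":0,"rz":0,"jaw":0.8},{"tx":0,"ty":0,"tz":0.03,"rx":0,"ry":0,"rz":0,"jaw":0.8},{"tx":0,"ty":0,"tz":0.03,"rx":0,"ry":0,"rz":0,"jaw":0.8},{"tx":0,"ty":0,"tz":0.03,"rx":0,"ry":0,"rz":0,"jaw":0.8},{"tx":0,"ty":0,"tz":0.03,"rx":0,"ry":0,"rz":0,"jaw":0.8},{"tx":0,"ty":0,"tz":0.03,"rx":0,"ry":0,"rz":0,"jaw":0.8},{"tx":0,"ty":0,"tz":0.03,"rx":0,"ry":0,"rz":0,"jaw":0.8}]'

```text
time: 20.1
tool_pos: [0.5397, 0.0699, 0.1091]
tcp_rot: [0.71, -0.705, 0.003, 0.001]
ft_force: [-1.1, -3.0, 3.1]
gripper_width: 0.0132
```

```bash
python3 look.py 18; python3 -c "
import cv2
im=cv2.imread('pics/s18.png');cv2.imwrite('pics/s18d.png',cv2.resize(im[160:215,370:430],None,fx=12,fy=10,interpolation=cv2.INTER_CUBIC))"
```

```text
t 20.1 tcp [0.5397 0.0699 0.1091] q [ 0.7097 -0.7045  0.0026  0.0012] F [-1.073  -2.9959  3.0835] M [-0.7738  0.473   0.066 ] w 0.013202468803214774 j [ 0.5022 -0.0981 -0.2381  0.0057 -1.4316 -0.4957]
yaw -89.58181761417832 pitch(xz) 0.3073020838773621 roll -0.11462880900674546
notch [0.5394 0.1265 0.0863]
```

View pics/s18d.png

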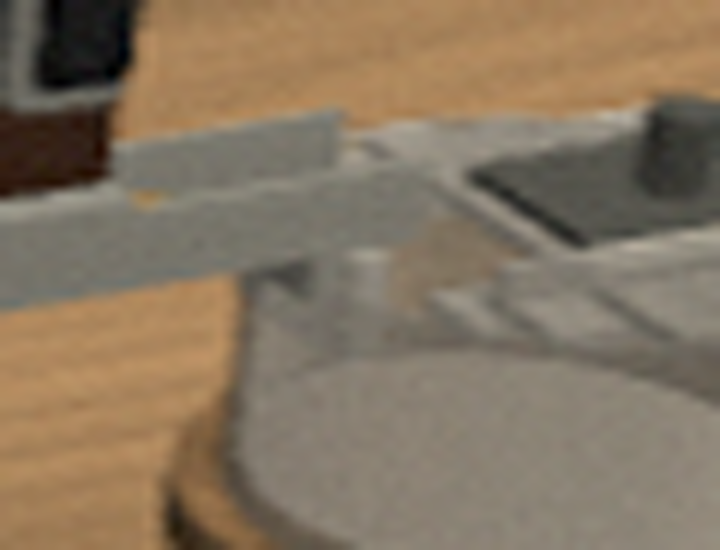

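```bash
python3 -c "
import numpy as np
cx,cz=-6.28,2.24
for d in np.arange(1.25,16,1.25):
    a=np.radians(d); print(d,d/5,round(cx-cx*np.cos(a)-cz*np.sin(a),2),round(cz+cx*np.sin(a)-cz*np.cos(a),2))"
```

```text
1.25 0.25 -0.05 -0.14
2.5 0.5 -0.1 -0.27
3.75 0.75 -0.16 -0.41
5.0 1.0 -0.22 -0.54
6.25 1.25 -0.28 -0.67
7.5 1.5 -0.35 -0.8
8.75 1.75 -0.41 -0.93
10.0 2.0 -0.48 -1.06
11.25 2.25 -0.56 -1.18
12.5 2.5 -0.63 -1.31
13.75 2.75 -0.71 -1.43
15.0 3.0 -0.79 -1.55
```

Call:
arm_command --deltas '[{"tx":-0.05,"ty":0,"tz":-0.12,"rx":0,"ry":0.25,"rz":0,"jaw":0.8},{"tx":-0.1,"ty":0,"tz":-0.25,"rx":0,"ry":0.5,"rz":0,"jaw":0.8},{"tx":-0.16,"ty":0,"tz":-0.39,"rx":0,"ry":0.75,"rz":0,"jaw":0.8},{"tx":-0.22,"ty":0,"tz":-0.52,"rx":0,"ry":1.0,"rz":0,"jaw":0.8}]'

```text
time: 20.75
tool_pos: [0.5397, 0.0722, 0.1143]
tcp_rot: [0.709, -0.704, 0.034, 0.033]
ft_force: [-0.3, -2.7, 3.4]
gripper_width: 0.0129
```

```bash
sed -i "s/^print('notch'.*/print('notch',p+q.apply([-.0568,0,.0224]),'pivot',p+q.apply([-.0628,0,.0224]))/" look.py; python3 look.py 19
```

```text
t 20.75 tcp [0.5397 0.0722 0.1143] q [ 0.709  -0.7037  0.0342  0.0325] F [-0.3158 -2.6723  3.4347] M [-0.6251  0.2534 -0.0146] w 0.012916663537970656 j [ 0.5603 -0.0845 -0.2458  0.0819 -1.4578 -0.564 ]
yaw -89.57660193967645 pitch(xz) 5.408061378959505 roll -0.11696022723509322
notch [0.5394 0.1266 0.0867] pivot [0.5393 0.1326 0.0861]
```

Call:
arm_command --deltas '[{"tx":-0.03,"ty":0,"tz":-0.14,"rx":0,"ry":0.25,"rz":0,"jaw":0.8},{"tx":-0.08,"ty":0,"tz":-0.27,"rx":0,"ry":0.5,"rz":0,"jaw":0.8},{"tx":-0.13,"ty":0,"tz":-0.4,"rx":0,"ry":0.75,"rz":0,"jaw":0.8},{"tx":-0.18,"ty":0,"tz":-0.53,"rx":0,"ry":1.0,"rz":0,"jaw":0.8}]'

```text
time: 21.4
tool_pos: [0.5397, 0.0748, 0.1194]
tcp_rot: [0.707, -0.701, 0.065, 0.063]
ft_force: [0.7, -0.6, 1.4]
gripper_width: 0.0131
```

```bash
python3 look.py 20
```

```text
t 21.4 tcp [0.5397 0.0748 0.1194] q [ 0.707  -0.7014  0.0652  0.0632] F [ 0.6556 -0.6303  1.4235] M [0.1771 0.1222 0.0001] w 0.013096019614643368 j [ 0.6129 -0.0645 -0.25    0.1511 -1.4888 -0.6251]
yaw -89.55223622753365 pitch(xz) 10.422639758587508 roll -0.11865363568482544
notch [0.5394 0.1266 0.0871] pivot [0.5393 0.1325 0.086 ]
```

View pics/s20c.png

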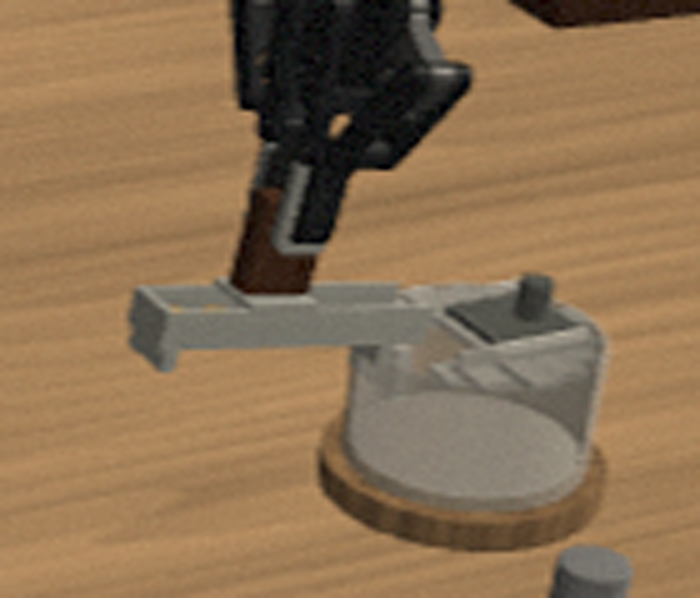

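Call:
arm_command --deltas '[{"tx":-0.03,"ty":0,"tz":-0.07,"rx":0,"ry":0.125,"rz":0,"jaw":0.8},{"tx":-0.05,"ty":0,"tz":-0.13,"rx":0,"ry":0.25,"rz":0,"jaw":0.8},{"tx":-0.08,"ty":0,"tz":-0.2,"rx":0,"ry":0.375,"rz":0,"jaw":0.8},{"tx":-0.1,"ty":0,"tz":-0.26,"rx":0,"ry":0.5,"rz":0,"jaw":0.8},{"tx":-0.13,"ty":0,"tz":-0.33,"rx":0,"ry":0.625,"rz":0,"jaw":0.8},{"tx":-0.16,"ty":0,"tz":-0.4,"rx":0,"ry":0.75,"rz":0,"jaw":0.8},{"tx":-0.19,"ty":0,"tz":-0.465,"rx":0,"ry":0.875,"rz":0,"jaw":0.8},{"tx":-0.22,"ty":0,"tz":-0.53,"rx":0,"ry":1.0,"rz":0,"jaw":0.8}]'

```text
time: 22.55
tool_pos: [0.5397, 0.078, 0.1241]
tcp_rot: [0.704, -0.698, 0.096, 0.094]
ft_force: [0.6, -1.6, 1.5]
gripper_width: 0.0131
```

```bash
python3 look.py 21
```

```text
t 22.55 tcp [0.5397 0.078  0.1241] q [ 0.7037 -0.6978  0.0959  0.0938] F [ 0.6039 -1.605   1.5444] M [ 0.2776  0.027  -0.0401] w 0.013142104614587747 j [ 0.6614 -0.0382 -0.251   0.2142 -1.5237 -0.6809]
yaw -89.5332681840843 pitch(xz) 15.418355087099673 roll -0.1072809340669889
notch [0.5393 0.1268 0.0874] pivot [0.5393 0.1326 0.0858]
```

View pics/s21c.png

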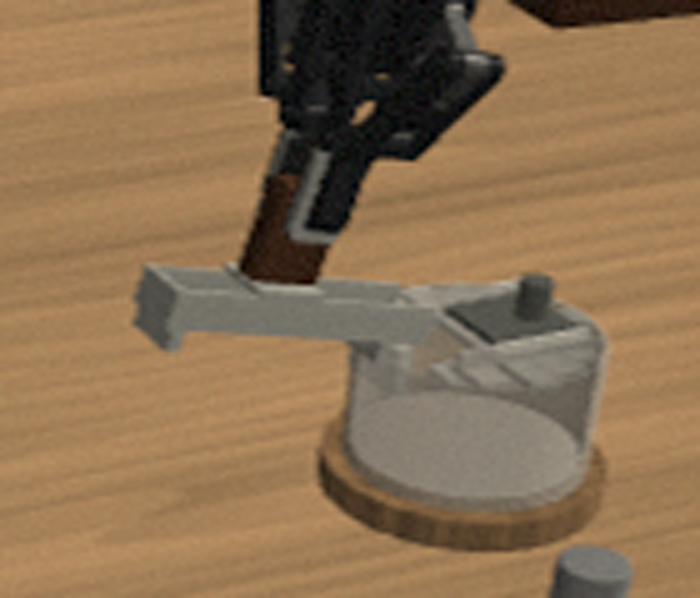

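View pics/w21c.png

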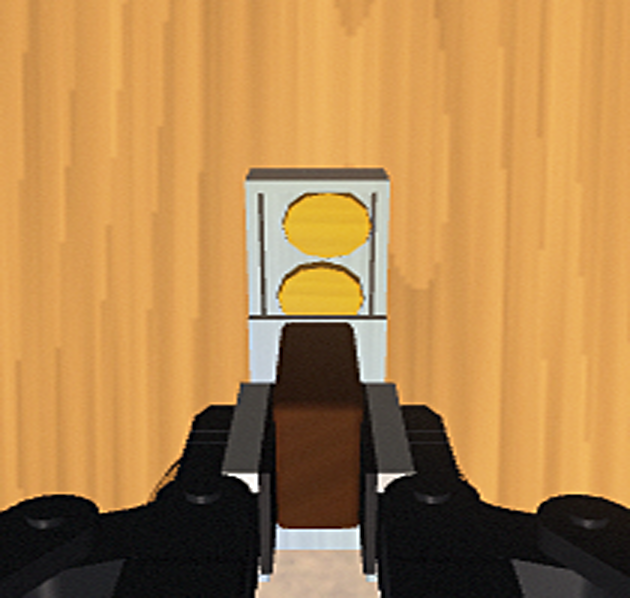

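Call:
arm_command --deltas '[{"tx":-0.03,"ty":0,"tz":-0.07,"rx":0,"ry":0.125,"rz":0,"jaw":0.8},{"tx":-0.05,"ty":0,"tz":-0.13,"rx":0,"ry":0.25,"rz":0,"jaw":0.8},{"tx":-0.08,"ty":0,"tz":-0.2,"rx":0,"ry":0.375,"rz":0,"jaw":0.8},{"tx":-0.1,"ty":0,"tz":-0.26,"rx":0,"ry":0.5,"rz":0,"jaw":0.8},{"tx":-0.1,"ty":0,"tz":-0.26,"rx":0,"ry":0.5,"rz":0,"jaw":0.8},{"tx":-0.1,"ty":0,"tz":-0.26,"rx":0,"ry":0.5,"rz":0,"jaw":0.8}]'

```text
time: 23.45
tool_pos: [0.5397, 0.0797, 0.1264]
tcp_rot: [0.702, -0.696, 0.111, 0.109]
ft_force: [-0.8, -1.0, 2.1]
gripper_width: 0.0129
```

```bash
python3 look.py 22
```

```text
t 23.45 tcp [0.5397 0.0797 0.1264] q [ 0.7015 -0.6955  0.111   0.1088] F [-0.761  -1.0245  2.0555] M [ 0.4451  0.0647 -0.0642] w 0.012923881115398834 j [ 0.6838 -0.0232 -0.2504  0.2434 -1.542  -0.7066]
yaw -89.52648631269201 pitch(xz) 17.882947017605744 roll -0.10796585217602224
notch [0.5393 0.1269 0.0876] pivot [0.5393 0.1326 0.0858]
```

View pics/w22c.png

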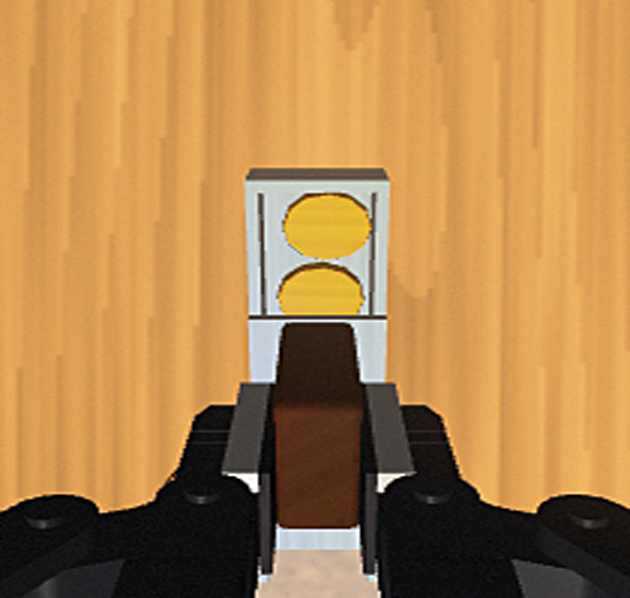

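View pics/s22c.png

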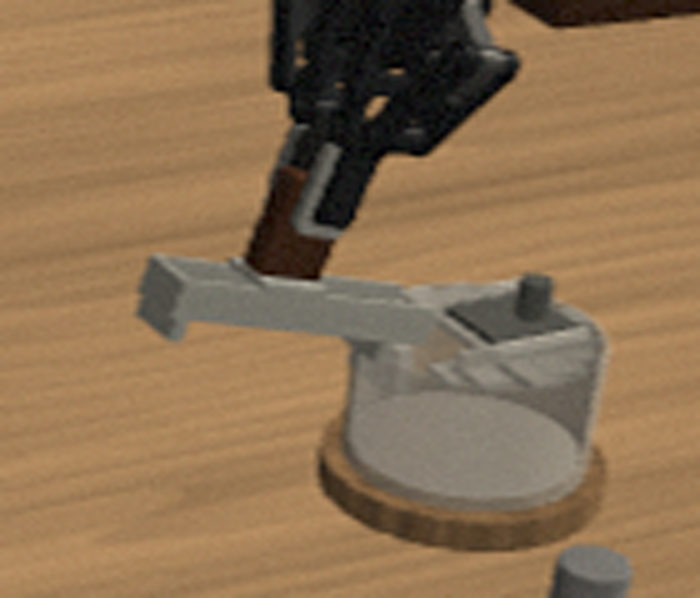

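Call:
arm_command --deltas '[{"tx":-0.03,"ty":0,"tz":-0.07,"rx":0,"ry":0.125,"rz":0,"jaw":0.8},{"tx":-0.05,"ty":0,"tz":-0.14,"rx":0,"ry":0.25,"rz":0,"jaw":0.8},{"tx":-0.08,"ty":0,"tz":-0.2,"rx":0,"ry":0.375,"rz":0,"jaw":0.8},{"tx":-0.1,"ty":0,"tz":-0.27,"rx":0,"ry":0.5,"rz":0,"jaw":0.8},{"tx":-0.1,"ty":0,"tz":-0.27,"rx":0,"ry":0.5,"rz":0,"jaw":0.8},{"tx":-0.1,"ty":0,"tz":-0.27,"rx":0,"ry":0.5,"rz":0,"jaw":0.8},{"tx":-0.1,"ty":0,"tz":-0.27,"rx":0,"ry":0.5,"rz":0,"jaw":0.8}]'

```text
time: 24.48
tool_pos: [0.5396, 0.0815, 0.1285]
tcp_rot: [0.699, -0.693, 0.126, 0.124]
ft_force: [-0.5, -0.9, 1.1]
gripper_width: 0.0128
```

```bash
python3 look.py 23
```

```text
t 24.475 tcp [0.5396 0.0815 0.1285] q [ 0.6989 -0.693   0.1262  0.1237] F [-0.4809 -0.8862  1.0839] M [ 0.7953 -0.0312 -0.0156] w 0.012788418118518632 j [ 0.7052 -0.0069 -0.2492  0.2713 -1.5611 -0.7313]
yaw -89.53705313668057 pitch(xz) 20.354377193913415 roll -0.10960174162748855
notch [0.5393 0.127  0.0878] pivot [0.5393 0.1326 0.0857]
```

View pics/w23c.png

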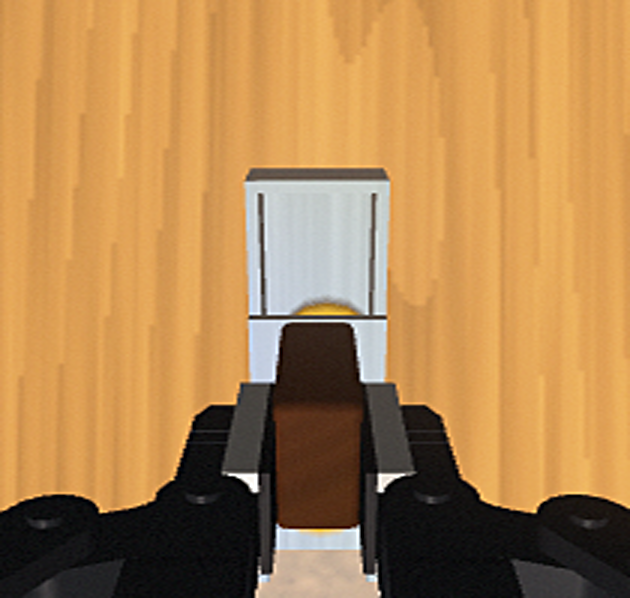

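View pics/s23c.png

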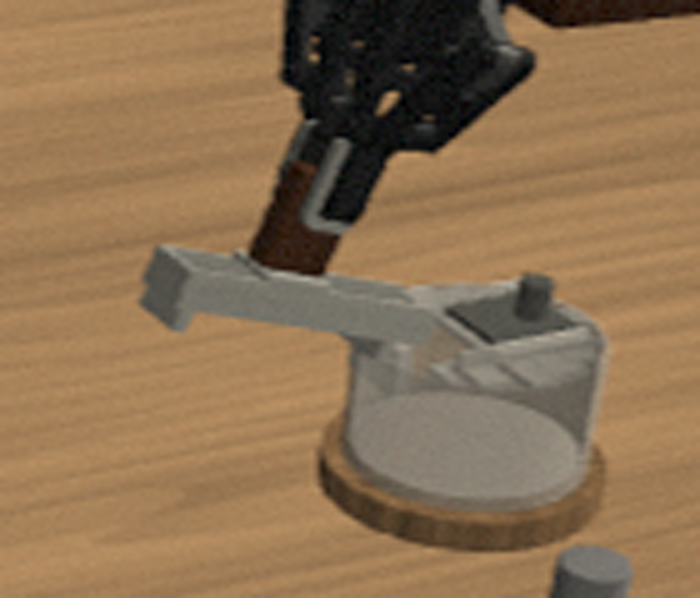

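They are sliding. I hold this tilt in contact.

Call:
arm_command --deltas '[{"tx":0,"ty":0,"tz":0.01,"rx":0,"ry":0,"rz":0,"jaw":0.8},{"tx":0,"ty":0,"tz":0.01,"rx":0,"ry":0,"rz":0,"jaw":0.8},{"tx":0,"ty":0,"tz":0.01,"rx":0,"ry":0,"rz":0,"jaw":0.8},{"tx":0,"ty":0,"tz":0.01,"rx":0,"ry":0,"rz":0,"jaw":0.8}]'

```text
time: 25.12
tool_pos: [0.5397, 0.0815, 0.1285]
tcp_rot: [0.699, -0.693, 0.126, 0.124]
ft_force: [0.1, -0.9, 1.6]
gripper_width: 0.013
```

```bash
python3 look.py 24
```

```text
t 25.125 tcp [0.5397 0.0815 0.1285] q [ 0.6989 -0.693   0.1262  0.1237] F [ 0.0712 -0.8574  1.5811] M [ 0.7865  0.0796 -0.0389] w 0.012973021851861666 j [ 0.7051 -0.007  -0.2493  0.2714 -1.561  -0.7312]
yaw -89.53790954983816 pitch(xz) 20.35571456572091 roll -0.11397773775333248
notch [0.5393 0.127  0.0878] pivot [0.5393 0.1326 0.0857]
```

View pics/w24c.png

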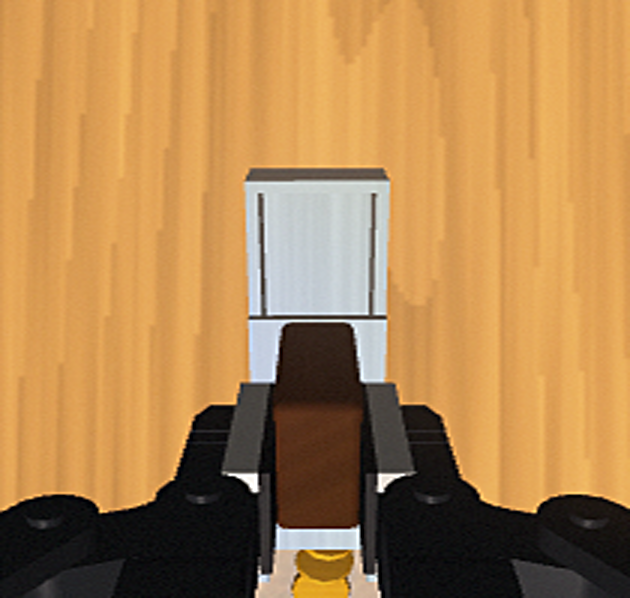

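View pics/s24c.png

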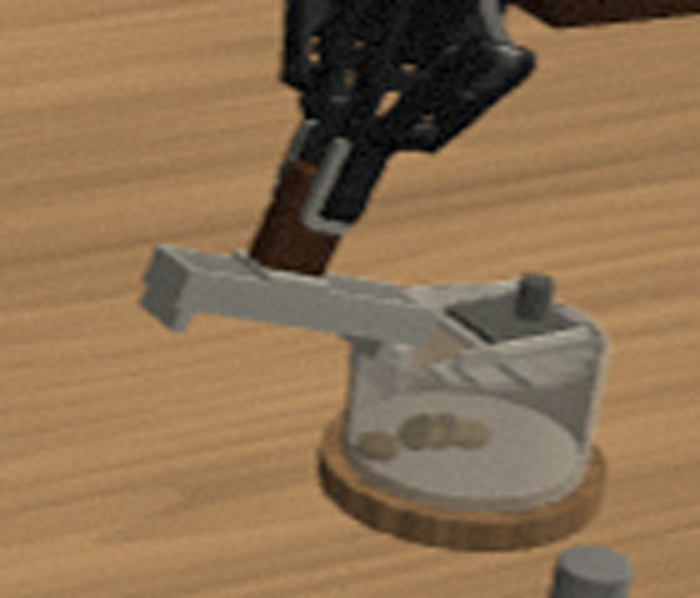

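Call:
arm_command --deltas '[{"tx":0,"ty":0,"tz":0.01,"rx":0,"ry":0,"rz":0,"jaw":0.8},{"tx":0,"ty":0,"tz":0.01,"rx":0,"ry":0,"rz":0,"jaw":0.8},{"tx":0,"ty":0,"tz":0.01,"rx":0,"ry":0,"rz":0,"jaw":0.8}]'

```text
time: 25.65
tool_pos: [0.5397, 0.0814, 0.1285]
tcp_rot: [0.699, -0.693, 0.126, 0.124]
ft_force: [0.5, -0.6, 2.2]
gripper_width: 0.0127
```

```bash
python3 look.py 25; python3 - <<'E'
import cv2
im=cv2.imread('pics/s25.png');a=cv2.resize(im[165:220,380:445],None,fx=10,fy=10,interpolation=cv2.INTER_CUBIC)
cv2.imwrite('pics/s25d.png',a)
E
```

```text
t 25.65 tcp [0.5397 0.0814 0.1285] q [ 0.6989 -0.693   0.1262  0.1237] F [ 0.5343 -0.6012  2.2109] M [0.857  0.1548 0.0118] w 0.012691502140245635 j [ 0.705  -0.007  -0.2494  0.2715 -1.5609 -0.7312]
yaw -89.54180367930624 pitch(xz) 20.359571154744103 roll -0.11917711403645706
notch [0.5394 0.1269 0.0877] pivot [0.5393 0.1325 0.0856]
```

View pics/s25d.png

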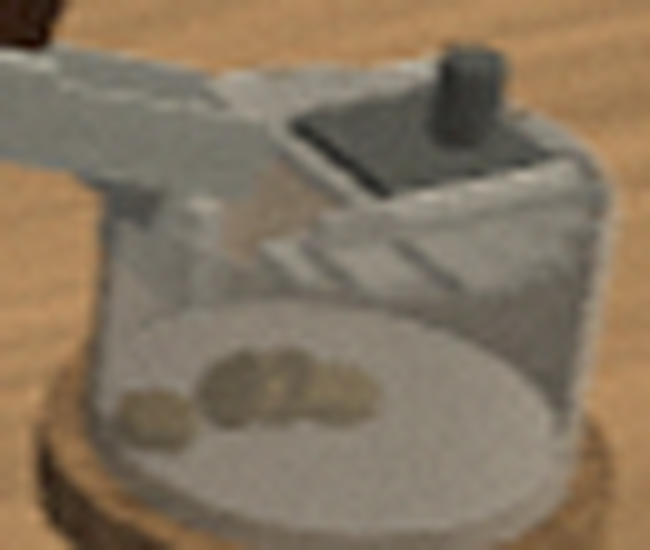

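Call:
arm_command --deltas '[{"tx":0.17,"ty":0,"tz":-0.47,"rx":0,"ry":0,"rz":0,"jaw":0.8},{"tx":0.52,"ty":0,"tz":-1.4,"rx":0,"ry":0,"rz":0,"jaw":0.8},{"tx":1.04,"ty":0,"tz":-2.8,"rx":0,"ry":0,"rz":0,"jaw":0.8},{"tx":1.74,"ty":0,"tz":-4.7,"rx":0,"ry":0,"rz":0,"jaw":0.8},{"tx":1.74,"ty":0,"tz":-4.7,"rx":0,"ry":-1,"rz":0,"jaw":0.8},{"tx":1.74,"ty":0,"tz":-4.7,"rx":0,"ry":-2,"rz":0,"jaw":0.8},{"tx":1.74,"ty":0,"tz":-4.7,"rx":0,"ry":-3,"rz":0,"jaw":0.8},{"tx":1.74,"ty":0,"tz":-4.7,"rx":0,"ry":-4.015,"rz":0,"jaw":0.8},{"tx":1.74,"ty":0,"tz":-4.7,"rx":0,"ry":-4.015,"rz":0,"jaw":0.8},{"tx":1.74,"ty":0,"tz":-4.7,"rx":0,"ry":-4.015,"rz":0,"jaw":0.8}]'

```text
time: 27.05
tool_pos: [0.5397, 0.0814, 0.1792]
tcp_rot: [0.71, -0.704, 0.003, 0.001]
ft_force: [-0.6, -0.1, -1.6]
gripper_width: 0.0131
```

```bash
python3 look.py 26; python3 - <<'E'
import cv2
from h import *
im=cv2.imread('pics/s26.png');a=cv2.resize(im[165:220,380:445],None,fx=10,fy=10,interpolation=cv2.INTER_CUBIC)
cv2.imwrite('pics/s26d.png',a)
s=manip.read_state();p=np.array(s['tool_pos']);M=Ro.from_quat(s['tcp_rot']).as_matrix()
for tgt in ([.4818,-.2114,.18],[.4818,-.2114,.0334]): print(M.T@(np.array(tgt)-p)*100)
E
```

```text
t 27.05 tcp [0.5397 0.0814 0.1792] q [ 0.7102 -0.704   0.003   0.0012] F [-0.5592 -0.1209 -1.6199] M [0.0091 0.0198 0.0199] w 0.013076860453592331 j [ 0.5226 -0.1073 -0.1192  0.0065 -1.5596 -0.514 ]
yaw -89.50181538917496 pitch(xz) 0.34370802073651 roll -0.147749889087202
notch [0.5393 0.138  0.1565] pivot [0.5392 0.144  0.1565]
[29.2735  6.051   0.0028]
[29.1846  6.0715 14.6625]
```

View pics/s26d.png

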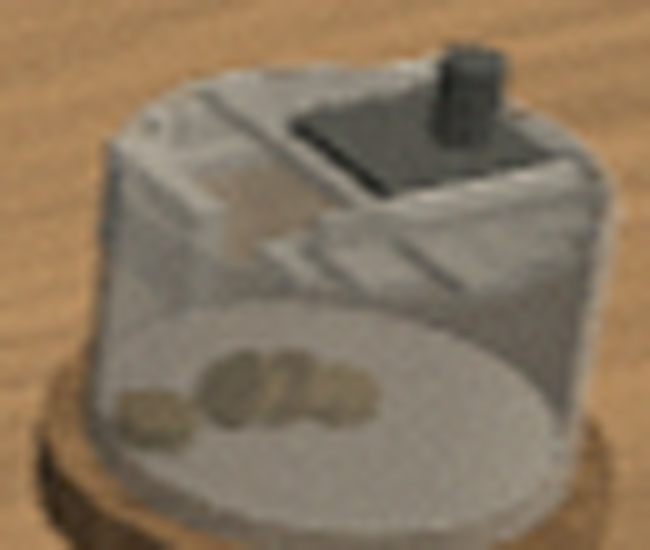

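View pics/s26.png

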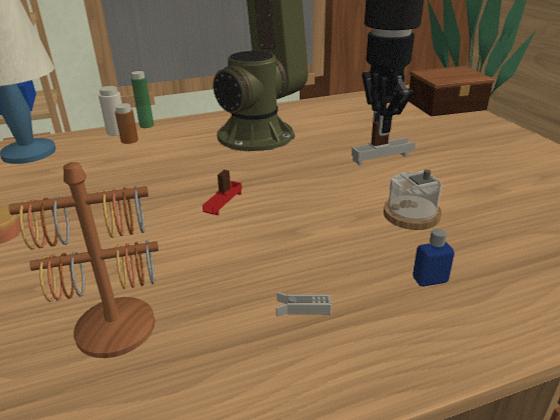

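Call:
arm_command --deltas '[{"tx":1.5,"ty":0.3,"tz":0,"rx":0,"ry":0,"rz":-0.1,"jaw":0.8},{"tx":4.5,"ty":0.9,"tz":0,"rx":0,"ry":0,"rz":-0.3,"jaw":0.8},{"tx":8.5,"ty":1.8,"tz":0,"rx":0,"ry":0,"rz":-0.5,"jaw":0.8},{"tx":12.5,"ty":2.6,"tz":0,"rx":0,"ry":0,"rz":-0.7,"jaw":0.8},{"tx":16.5,"ty":3.4,"tz":0,"rx":0,"ry":0,"rz":-1.0,"jaw":0.8},{"tx":20.5,"ty":4.3,"tz":1,"rx":0,"ry":0,"rz":-1.2,"jaw":0.8},{"tx":24.5,"ty":5.1,"tz":3,"rx":0,"ry":0,"rz":-1.4,"jaw":0.8},{"tx":27.5,"ty":5.7,"tz":5.5,"rx":0,"ry":0,"rz":-1.6,"jaw":0.8},{"tx":28.9,"ty":6.0,"tz":8,"rx":0,"ry":0,"rz":-1.67,"jaw":0.8},{"tx":29.2,"ty":6.07,"tz":10.5,"rx":0,"ry":0,"rz":-1.67,"jaw":0.8},{"tx":29.2,"ty":6.07,"tz":12.5,"rx":0,"ry":0,"rz":-1.67,"jaw":0.8},{"tx":29.2,"ty":6.07,"tz":13.6,"rx":0,"ry":0,"rz":-1.67,"jaw":0.8},{"tx":29.2,"ty":6.07,"tz":14.1,"rx":0,"ry":0,"rz":-1.67,"jaw":0.8},{"tx":29.2,"ty":6.07,"tz":14.3,"rx":0,"ry":0,"rz":-1.67,"jaw":0.8},{"tx":29.2,"ty":6.07,"tz":14.3,"rx":0,"ry":0,"rz":-1.67,"jaw":0.8}]'

```text
time: 29.08
tool_pos: [0.4822, -0.2116, 0.0376]
tcp_rot: [0.76, -0.65, 0.003, 0.002]
ft_force: [-0.6, 0.4, -1.4]
gripper_width: 0.0127
```

```bash
python3 look.py 27; python3 -c "
import cv2
im=cv2.imread('pics/s27.png');cv2.imwrite('pics/s27d.png',cv2.resize(im[120:260,150:300],None,fx=5,fy=4,interpolation=cv2.INTER_CUBIC))"
```

```text
t 29.075 tcp [ 0.4822 -0.2116  0.0376] q [ 0.76   -0.6499  0.0029  0.0017] F [-0.646   0.4372 -1.4392] M [-0.0287  0.0234  0.0107] w 0.012672782647277978 j [-0.0263 -0.1125 -0.384   0.0065 -1.2968  0.1805]
yaw -81.06932725177047 pitch(xz) 0.37782657871676556 roll -0.07320158118556834
notch [ 0.4734 -0.1556  0.0148] pivot [ 0.4725 -0.1497  0.0148]
```

View pics/s27d.png

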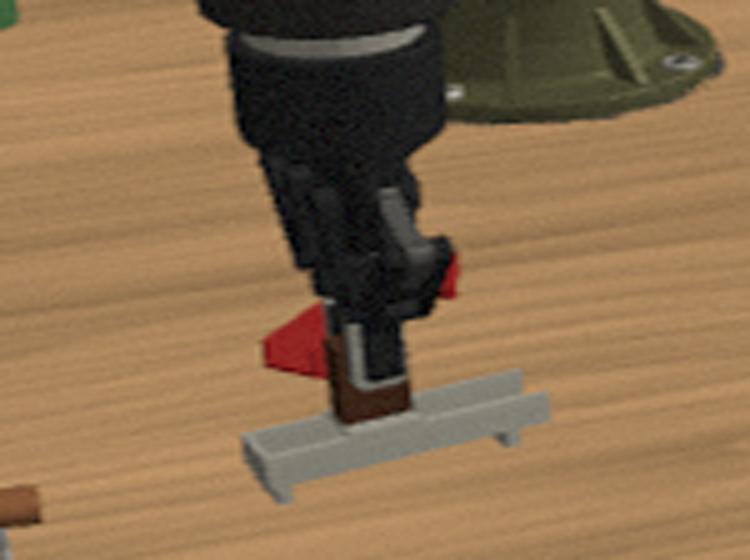

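5 mm above the table; lower gently until contact.

Call:
arm_command --deltas '[{"tx":0,"ty":0,"tz":0.2,"rx":0,"ry":0,"rz":0,"jaw":0.8},{"tx":0,"ty":0,"tz":0.35,"rx":0,"ry":0,"rz":0,"jaw":0.8},{"tx":0,"ty":0,"tz":0.45,"rx":0,"ry":0,"rz":0,"jaw":0.8},{"tx":0,"ty":0,"tz":0.5,"rx":0,"ry":0,"rz":0,"jaw":0.8},{"tx":0,"ty":0,"tz":0.5,"rx":0,"ry":0,"rz":0,"jaw":0.8}]'

```text
time: 29.85
tool_pos: [0.4821, -0.2116, 0.0326]
tcp_rot: [0.76, -0.65, 0.003, 0.002]
ft_force: [1.3, 0.1, -0.8]
gripper_width: 0.0126
```

Call:
arm_command --deltas '[{"tx":0,"ty":0,"tz":0.05,"rx":0,"ry":0,"rz":0,"jaw":0.8},{"tx":0,"ty":0,"tz":0.05,"rx":0,"ry":0,"rz":0,"jaw":0.8}]'

```text
time: 30.1
tool_pos: [0.4822, -0.2117, 0.0324]
tcp_rot: [0.76, -0.65, 0.003, 0.002]
ft_force: [-0.5, 0.5, 0.4]
gripper_width: 0.0131
```

Call:
arm_command --deltas '[{"tx":0,"ty":0,"tz":0,"rx":0,"ry":0,"rz":0,"jaw":2},{"tx":0,"ty":0,"tz":0,"rx":0,"ry":0,"rz":0,"jaw":4},{"tx":0,"ty":0,"tz":0,"rx":0,"ry":0,"rz":0,"jaw":4},{"tx":0,"ty":0,"tz":0,"rx":0,"ry":0,"rz":0,"jaw":4},{"tx":0,"ty":0,"tz":-2,"rx":0,"ry":0,"rz":0,"jaw":4},{"tx":0,"ty":0,"tz":-5,"rx":0,"ry":0,"rz":0,"jaw":4},{"tx":0,"ty":0,"tz":-10,"rx":0,"ry":0,"rz":0,"jaw":4},{"tx":0,"ty":0,"tz":-16,"rx":0,"ry":0,"rz":0,"jaw":4},{"tx":6,"ty":2,"tz":-20,"rx":0,"ry":0,"rz":0,"jaw":4},{"tx":6,"ty":2,"tz":-20,"rx":0,"ry":0,"rz":0,"jaw":4},{"tx":6,"ty":2,"tz":-20,"rx":0,"ry":0,"rz":0,"jaw":4}]'

```text
time: 31.48
tool_pos: [0.4711, -0.2731, 0.2323]
tcp_rot: [0.759, -0.651, 0.003, 0.001]
ft_force: [-0.3, 1.7, -0.4]
gripper_width: 0.0403
```

```bash
python3 - <<'E'
from h import *
st();grab('wrist','w28.png')
g=grab('scene','s28.png')['image'];t=grab('top','t28.png')['image']
cv2.imwrite('pics/s28d.png',cv2.resize(g[160:250,190:270],None,fx=7,fy=6,interpolation=cv2.INTER_CUBIC))
cv2.imwrite('pics/t28c.png',cv2.resize(t[165:245,70:170],None,fx=7,fy=7,interpolation=cv2.INTER_CUBIC))
E
```

```text
t 31.475 tcp [ 0.4711 -0.2731  0.2323] q [ 0.7595 -0.6505  0.0028  0.0015] F [-0.3407  1.7397 -0.3791] M [ 0.054   0.0156 -0.0269] w 0.040266827105215265 j [-0.1521 -0.1088 -0.0238  0.0055 -1.6526  0.3069]
```

View pics/s28.png

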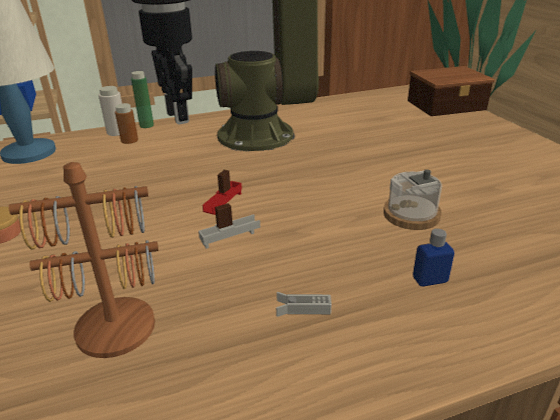

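View pics/s28d.png

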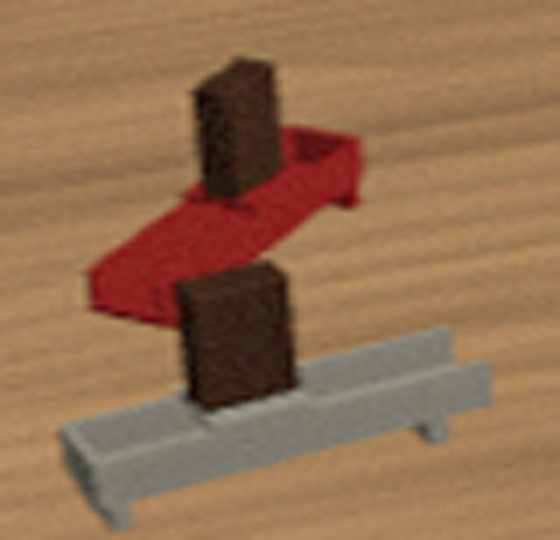

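View pics/t28c.png

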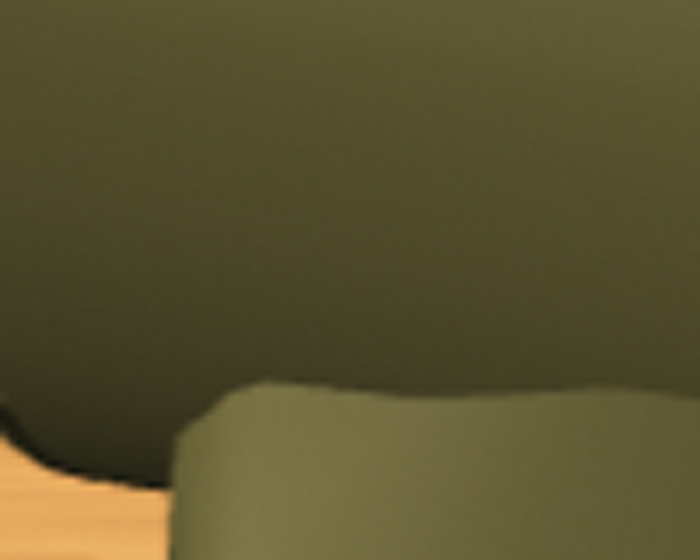

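View pics/t28.png

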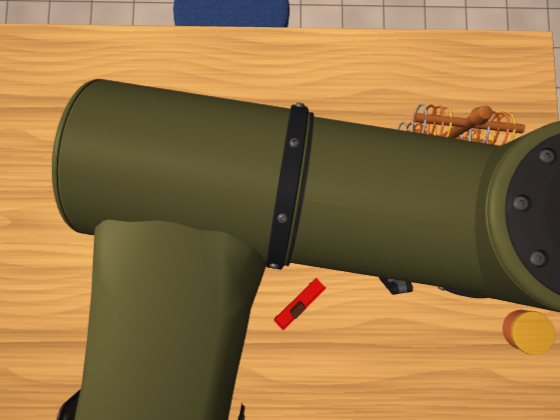

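```bash
python3 - <<'E'
from h import *
print(manip.finish_job())
E
```

```text
the job is handed in; nothing more can be done
None
```

The job is handed in at about 31.5 s of the 72 s allowed: all four buttons are in the box, the lid is open, and the empty chute stands on the table.

- **Lid:** I pushed it by the knob, and it was already about 10–11 mm open at the start. The force rose from about 2.5 N to 6.6 N at the position the fit had predicted for the stop. Pictures show the mouth clear and the lid still open.
- **Seating:** I gripped the silver chute, lifted it level and lowered it until the underside of the spout touched the lip at z ≈ 0.086 m. I then slid it about 3 mm forward until the lug met the lip and paused 1.25 s. The contact crept up to about 5 N during the pause.
- **Pouring:** I tilted it about the lip's inner top edge to 20.4°, with roughly 3 to 5 N of contact at each reading. The buttons began to move at about 18°.
- **Putting back:** I stood the chute where it had been, opened the gripper and moved clear.

**Last checks**
- Four buttons show on the box floor. Two overlap in the scene view, so the count rests on that picture.
- The chute is empty and upright, and the red chute, perfume, clip and stand look unmoved.

**What disagreed or was not checked**
- The fingertips looked about 15 mm shorter than the reported TCP in the scene and wrist pictures, so I set heights by picture and feel instead.
- The last top picture was blocked by the arm, so the final check of the box is from the scene camera only.

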